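# Pack two cartons into the corner of the dispatch bay

## Robot

A 6-joint arm with a two-finger parallel gripper is mounted at the origin on a cart in front of the work surface, level with it; the furniture and walls round the work are solid. World frame = base frame: x ahead of the robot, y to its left, z up, the work surface at z = 0. Lengths are in m, angles in rad, forces in N, time in s.
With the tool pointing down it reaches from about 0.375 to 0.9 m from the base axis. Payload 3.1 kg.
Tool frame: the origin (TCP) lies on the centre line of the jaws, within the pads' length; the fingertips stand 19 mm ahead of it and the grasp point (between the pads) is the TCP; z points along the fingers, y is the line along which they close (so a half turn about z gives the same grasp; the last joint's range is limited). The gripper opens to 85 mm and grips with 20 to 120 N. Pads are 22 mm wide; open, the fingers measure 114 mm over their backs; the gripper's body (76 mm by 85 mm) begins 54 mm behind the grasp point. The pads swing forward as they close: fully open they stand 13 mm farther back than shut.
Start: joints at [-1.393, 0.527, 1.433, -0, 1.181, -0.178], TCP at [0.218, -0.586, 0.23] pointing down, gripper open.
Joint ranges: [-3.08, 3.08], [-0.75, 2.2], [0.22, 2.44], [-1.43, 4.57], [0, 2.65], [-2.85, 2.85]. Speed limits (rad/s): [2.79, 2.79, 3.14, 3.14, 3.14, 3.14].

## Interface

Orientations are given as a unit quaternion [x, y, z, w].
In Python, from station import manip gives the robot as it stands.
- The arm moves only by the tool servo_tool, never from a script. Its argument "rows" is a list that holds one entry, the list of rows, each a list of 7 numbers: the turn, a rotation vector about the tool's x, y, z in degrees, then the shift along the tool's x, y, z in m, then the gripper command: -1 is shut, 1 is fully open, values between are in proportion. In form: [[[wx, wy, wz, tx, ty, tz, jaw], ...]]. A call has 1 to 8 rows; each row shifts and turns the commanded pose from where the row before left it, along the tool's axes as they then stand; what a row does not reach is not made up. A row lasts 1/12 s, in which the tool goes at most 41.7 mm and 7.16 degrees, less where a joint would pass 70% of its speed; a pose out of reach is approached as far as the arm can. A call is refused whole if a number of a shift passes 0.0417 or a number of a turn 7.16, either way. A call with a gripper value outside its range is refused whole. The fingers move at their own pace and stop on an object; "squeeze" is the grip in N (left out, the last holds). Time passes only in rows, so rows that do not move let the fingers close. It gives the time, the measured TCP pose, the force, the opening and the grip force at its end, in the units of the state.
- manip.sense(): the state, without advancing time (a new reading comes with each control period).
- manip.snapshot(name): name is "scene" or "top" or "wrist"; returns the picture (420x560x3 uint8, blue, green, red); there is no depth.
- manip.camera_info(name): a dict with "K" (3x3 intrinsics, pixels), "k1" (the pictures are not rectified: a ray, as slopes to the right and down, at radius r is drawn at 1 + k1 r^2 times it, then the intrinsics apply), "camera_from_world" (4x4, takes a point from world to camera coordinates). Camera axes: x right, y down, z forward; pixel columns grow to the right and rows downward; lengths in m; the calibration is good to about 2 mm. A picture is of the moment at which its call begins: read the wrist's pose just before it. camera_info takes no time and is no camera call; for the wrist camera it gives the pose at the moment of the call.
- manip.sign_off(): hands the job in; it is judged then, once.
The state is a dict: "t": time; "q": joint angles; "qd": joint speeds; "tau": joint torques, N m; "tcp_pos": TCP position; "tool_rot": TCP orientation; "force": force on the tool from outside, world axes, zero at the start; "ft_torque": the same for the moment, N m; "finger_gap": opening from 0.0 (shut) to 1.0 (fully open); "gripper_force": force on a finger pad.
Only numpy, scipy, OpenCV 4.12 (cv2) and the standard library are available. Lean on these libraries where they do the work, as an engineer would, in place of code of your own. Each camera call takes 0.05 s, during which the arm holds its last target. There are 200 camera calls.

## Task

Pack the two small kraft cartons, upright and with their longer sides running front to back, under the hood of the blue dispatch bay. First push the one with the green dot fully home into the rear left corner, flush with the back wall and the left wall, and let go of it; only then pack the one with the white dot beside it, touching it and also fully home against the back wall. Leave the other things on the table alone.

Things in the scene. Friction and masses are not known exactly. Their poses are not given: they have to be found in the camera images.
- carton_green: Kraft cardboard carton with a green dot on its top and a green square on each narrow end; loose, about 0.14 kg. 66 mm long (its x axis), 52 mm wide (its y axis; grasp across this width), 61 mm high. Origin: centre of its underside. The two ends are alike.
- carton_white: Same carton, 66 x 52 x 61 mm, but with a white dot and white squares. Origin: centre of its underside, x along its length.
- bay: Dispatch bay of 4 mm painted sheet, fixed to the table, perhaps turned a little; open in front and on the right. Origin below point corner, on the table; same axes. Blue flat floor plate 4 mm thick, no lip, from the corner 175 mm forward (-x) and 125 mm right (-y). Back wall and left wall stand up to a white hood. A white roller, 21 mm high, is fixed on the hood.
- hood (a point): Front right corner of the white hood, on its underside, 94 mm above the table (hood top 98 mm). The hood covers the floor from the back wall to 78 mm forward and from the left wall to 117 mm right: about 12 mm beyond packed cartons in front and on the right. Axes as point corner.
- apron (a point): Middle of the uncovered apron, the floor plate in front of the hood, on its top: 126 mm forward of and 62 mm right of point corner. A low wall (4 mm thick, top 44 mm above the table) borders the apron on its left, in line with the left wall. Axes as point corner.
- corner (a point): Inner rear left corner of the bay on the floor plate's top (4 mm above the table). x points backward, square to the back wall (inner face x = 0); y points left, square to the left wall (inner face y = 0); the inside is at negative x and y. Centre of a carton home in the corner: x = -33, y = -26 mm; of the one packed beside it: x = -33, y = -78 mm.
- spray_can: Spray can standing upright, 65 mm in diameter, 190 mm high, loose; leave alone. Origin: centre of its underside.
- bobbin_copper: Bobbin of copper wire with black flanges, standing, about 65 mm in diameter, 63 mm high, loose; leave alone. Origin: centre of its underside.
- bobbin_red: Bobbin of dark red wire with white flanges, standing, about 62 mm in diameter, 51 mm high, loose; leave alone. Origin: centre of its underside.
- ferrite_green: Green toroid core lying flat, 36 mm in diameter, 15 mm high, loose; leave alone. Origin: centre of its underside.
Mind the look-alikes: they are no part of the job. What is shaped like the carton_white but purple or yellow is not meant.

How it is judged:
On the way:
1. The green-dot carton is home in the rear left corner and released, while the white-dot carton is still away from it (centres more than 85 mm apart) (x of carton_green in the frame of corner above -0.0375 m and z of carton_green in the frame of corner below 0.005 m and angle between carton_green's own z axis and vertical below 0.06 rad and angle between the x axis of carton_green and the x axis of corner, either way round below 0.07 rad and y of carton_green in the frame of corner between -0.0305 and -0.018 m and contact force between the fingers and carton_green below 0.2 N and horizontal distance between carton_green and carton_white above 0.085 m), for 0.2 s.
At the end, for the whole second after the job is handed in: Both cartons stand upright on the bay's floor, longer sides front to back (within 4 degrees), each within about 4.5 mm of the back wall; the green-dot carton within about 4.5 mm of the left wall, the white-dot carton on its right within about 5 mm of it; all at rest (x of each of carton_green, carton_white in the frame of corner above -0.0375 m and z of each of carton_green, carton_white in the frame of corner below 0.005 m and angle between each of carton_green, carton_white's own z axis and vertical below 0.06 rad and angle between the x axis of each of carton_green, carton_white and the x axis of corner, either way round below 0.07 rad and y of carton_green in the frame of corner between -0.0305 and -0.018 m and horizontal distance between carton_green and carton_white below 0.0575 m and y of carton_white in the frame of corner below -0.065 m and linear speed of each of carton_green, carton_white below 0.02 m/s); the robot touches nothing.
It fails at once if spray can is moved more than 25 mm or tipped (distance of spray_can from where it was at the start of the episode above 0.025 m or angle between spray_can's own z axis and vertical above 0.3 rad).
It fails at once if bobbin copper is moved more than 25 mm or tipped (distance of bobbin_copper from where it was at the start of the episode above 0.025 m or angle between bobbin_copper's own z axis and vertical above 0.3 rad).
It fails at once if bobbin red is moved more than 25 mm or tipped (distance of bobbin_red from where it was at the start of the episode above 0.025 m or angle between bobbin_red's own z axis and vertical above 0.3 rad).
It fails at once if ferrite green is moved more than 25 mm or tipped (distance of ferrite_green from where it was at the start of the episode above 0.025 m or angle between ferrite_green's own z axis and vertical above 0.3 rad).
It fails at once if a carton is tipped over (angle between any of carton_green, carton_white's own z axis and vertical above 0.8 rad).
It also fails if it takes over 72 s, if anything falls off the work surface, if the arm or the gripper's body presses on something with over 40 N, if the wrist force passes 120 N, or if a joint passes its speed limit or range.

## Working session

There is one attempt and no reset: what is moved stays moved. The work goes in short steps, Python scripts to look and compute and a tool call to move; the robot and the scene stay as the last step left them, time stands still between calls to the robot, and variables do not carry over. Pictures are saved under pics/ and viewed, at most 10 in all, crops included, and the job is handed in when it is done.

Besides the shell and the picture viewer there is one more tool, called after "Request:" as name([rows], argument=value, ...), one row to a line, values as JSON. servo_tool: Moves the arm, as the interface text tells. Its arguments: {"type":"object","properties":{"rows":{"type":"array","items":{"type":"array","items":{"type":"array","items":{"type":"number"}}}},"squeeze":{"type":"number"}},"required":["rows"]}

```bash
mkdir -p pics; ls
python3 - <<'E'
from station import manip
import cv2,numpy as np
for n in("scene","top"):
    cv2.imwrite(f"pics/{n}0.png",manip.snapshot(n)); c=manip.camera_info(n); print(n,np.round(c["K"],1).tolist(),c["k1"],np.round(c["camera_from_world"],3).tolist())
s=manip.sense();print(s["t"],s["tcp_pos"],s["tool_rot"])
a=cv2.imread("pics/scene0.png");b=cv2.imread("pics/top0.png")
E
```

```text
pics
scene [[443.2, 0.0, 284.6], [0.0, 443.2, 210.7], [0.0, 0.0, 1.0]] -0.03836831801109564 [[-0.54, -0.842, 0.014, 0.26], [-0.554, 0.342, -0.759, 0.367], [0.634, -0.417, -0.651, 0.853], [0.0, 0.0, 0.0, 1.0]]
top [[405.0, 0.0, 282.9], [0.0, 405.0, 210.5], [0.0, 0.0, 1.0]] -0.04208856747125064 [[0.015, -1.0, 0.007, -0.054], [-0.991, -0.016, -0.132, 0.532], [0.132, -0.005, -0.991, 1.163], [0.0, 0.0, 0.0, 1.0]]
0.1 [ 0.21762462 -0.58521093  0.22933419] [ 9.84216577e-01  1.76965450e-01 -7.73816939e-06 -9.79605313e-04]
```

View pics/scene0.png

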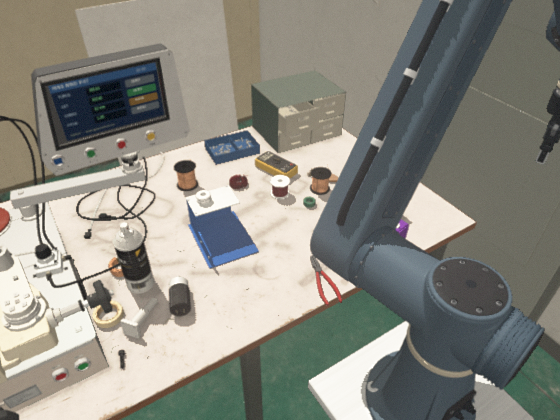

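View pics/top0.png

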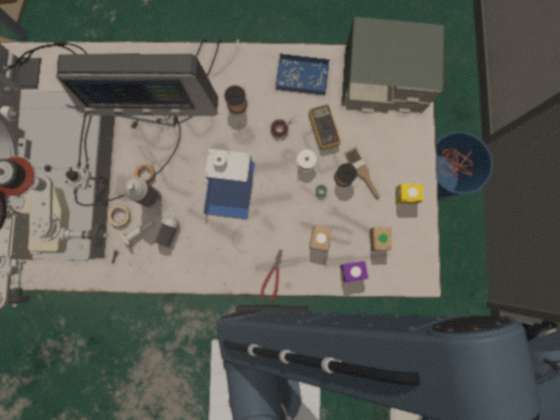

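Scene: the bay is at about (225,237), spray can at (130,260) and cartons are hidden behind the arm. Top: the kraft candidates are white dot (321,238) and green dot (382,239). The look-alikes are yellow (411,193) and purple (355,272). The bay hood is at (229,165), the apron at (230,197), and the spray can at (140,190).

```bash
cat > h.py <<'E'
from station import manip
import cv2,numpy as np
from scipy.spatial.transform import Rotation as R
def cam(n):
    c=manip.camera_info(n); return np.array(c["K"]),c["k1"],np.array(c["camera_from_world"])
def ray(c,p):
    K,k1,T=c
    u=cv2.undistortPoints(np.array([[p]],float),K,np.array([k1,0,0,0.]))[0,0]
    d=T[:3,:3].T@np.array([u[0],u[1],1]); o=-T[:3,:3].T@T[:3,3]
    return o,d/np.linalg.norm(d)
def onz(c,p,z):
    o,d=ray(c,p); return o+d*(z-o[2])/d[2]
def tri(*rs):
    A=np.zeros((3,3));b=np.zeros(3)
    for o,d in rs:
        P=np.eye(3)-np.outer(d,d);A+=P;b+=P@o
    x=np.linalg.solve(A,b); return x,[float(np.linalg.norm((np.eye(3)-np.outer(d,d))@(x-o))) for o,d in rs]
def proj(c,X):
    K,k1,T=c; return cv2.projectPoints(np.array([X],float),cv2.Rodrigues(T[:3,:3])[0],T[:3,3],K,np.array([k1,0,0,0.]))[0].ravel()
E
python3 - <<'E'
from h import *
t=cam("top");s=cam("scene")
for n,p,z in[("green",(382.5,239),.061),("white",(321,238),.061),("purple",(355,272),.061),("yellow",(412,193),.061),("copper?",(345,175),.063),("can",(137,187),.19),("redbob",(307,159),.051),("ferr",(321,191),.015),("plateFL",(207,215),.004),("plateFR",(250,217),.004),("hoodFR",(249,182),.098),("hoodFL",(208,178),.098),("hoodBL",(208,150),.098),("hoodBR",(252,153),.098)]:
    print(n,onz(t,p,z).round(3))
a=cv2.imread("pics/top0.png");b=cv2.imread("pics/scene0.png")
x=cv2.resize(a[130:290,190:430],None,fx=2.3,fy=2.3,interpolation=2);y=cv2.resize(b[170:280,170:290],None,fx=2,fy=2,interpolation=2)
im=np.zeros((x.shape[0],800,3),np.uint8);im[:,:x.shape[1]]=x;im[:y.shape[0],560:560+y.shape[1]]=y
cv2.imwrite("pics/crop0.png",im)
c=cam("wrist");q=manip.sense();Rt=R.from_quat(q["tool_rot"]).as_matrix()
print("wrist K",c[0].round(1).tolist(),c[1],"cam in tool",(Rt.T@(-c[2][:3,:3].T@c[2][:3,3]-q["tcp_pos"])).round(3),(c[2][:3,:3]@Rt).round(3).tolist())
print(Rt.round(3).tolist())
E
```

```text
green [ 0.452 -0.334  0.061]
white [ 0.452 -0.156  0.061]
purple [ 0.356 -0.253  0.061]
yellow [ 0.588 -0.423  0.061]
copper? [ 0.637 -0.226  0.063]
can [0.568 0.336 0.19 ]
redbob [ 0.687 -0.115  0.051]
ferr [ 0.597 -0.16   0.015]
plateFL [0.52  0.184 0.004]
plateFR [0.516 0.054 0.004]
hoodFR [0.605 0.052 0.098]
hoodFL [0.614 0.168 0.098]
hoodBL [0.696 0.172 0.098]
hoodBR [0.689 0.046 0.098]
wrist K [[311.0, 0.0, 283.4], [0.0, 311.0, 205.4], [0.0, 0.0, 1.0]] -0.03271525401005749 cam in tool [ 0.082  0.001 -0.144] [[-0.0, 1.0, 0.001], [-0.949, -0.0, -0.316], [-0.316, -0.001, 0.949]]
[[0.937, 0.348, -0.0], [0.348, -0.937, 0.002], [0.0, -0.002, -1.0]]
```

View pics/crop0.png

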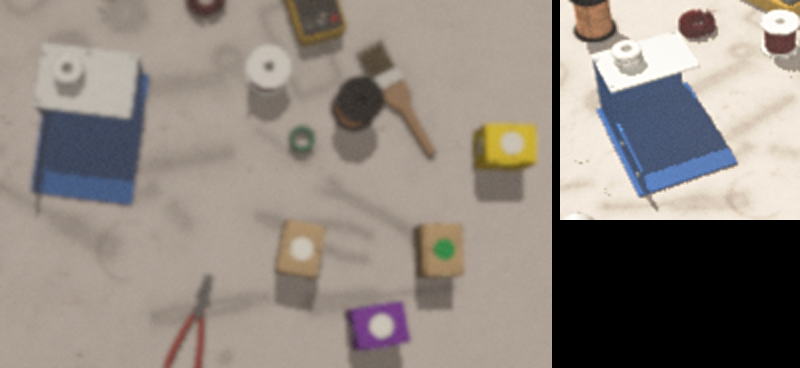

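The crop confirms the kraft cartons at (442,250) for green and (301,248) for white. The look-alikes are purple (380,325) and yellow (512,145). I'll move above the green one.

Request:
servo_tool([
  [[0,0,0,0.0355,-0.0205,0,1],[0,0,0,0.0355,-0.0205,0,1],[0,0,0,0.0355,-0.0205,0,1],[0,0,0,0.0355,-0.0205,0,1],[0,0,0,0.0355,-0.0205,0,1],[0,0,0,0.0355,-0.0205,0,1],[0,0,0,0.0355,-0.0205,0,1],[0,0,0,0.0355,-0.0205,0,1]],
])

```text
t: 0.77
tcp_pos: [0.4275, -0.3312, 0.2299]
tool_rot: [0.984, 0.177, -0.0, -0.0]
force: [0.5, -0.0, -0.0]
finger_gap: 0.999
gripper_force: 0.0
```

Request:
servo_tool([
  [[0,0,6.8,0,0,0,1],[0,0,6.8,0,0,0,1],[0,0,6.8,0,0,0,1],[0,0,0,0,0,0,1],[0,0,0,0,0,0,1],[0,0,0,0,0,0,1]],
])

```text
t: 1.27
tcp_pos: [0.4266, -0.3332, 0.23]
tool_rot: [1.0, 0.001, -0.0, -0.0]
force: [0.4, 0.4, 0.5]
finger_gap: 0.999
gripper_force: 0.0
```

```bash
cat >> h.py <<'E'
def shot(name):
    c=cam("wrist"); im=manip.snapshot("wrist"); cv2.imwrite(f"pics/{name}.png",im); np.savez(f"pics/{name}.npz",K=c[0],k1=c[1],T=c[2]); return c,im
def kraft(im):
    """kraft top faces / dots"""
    hsv=cv2.cvtColor(im,cv2.COLOR_BGR2HSV)
    return hsv
def blobs(m,amin=60):
    n,l,st,ce=cv2.connectedComponentsWithStats(m.astype(np.uint8)*255)
    return [(int(st[i,4]),ce[i].round(1).tolist(),i) for i in range(1,n) if st[i,4]>amin],l
E
python3 - <<'E'
from h import *
c,im=shot("w1"); q=manip.sense(); print(q["t"],q["tcp_pos"].round(4),R.from_quat(q["tool_rot"]).as_euler("xyz",degrees=True).round(2),q["force"].round(2))
g=cv2.cvtColor(im,cv2.COLOR_BGR2HSV)
b,_=blobs((g[...,0]>50)&(g[...,0]<80)&(g[...,1]>110)&(g[...,2]>60)); print(b)
for n,cc in b: pass
for x in b: print(onz(c,x[1],.061).round(4))
E
```

```text
1.3167 [ 0.4266 -0.3333  0.23  ] [-1.7998e+02  2.0000e-02  7.0000e-02] [-0.01  0.01  0.23]
[(545, [284.6, 158.7], 215)]Traceback (most recent call last):
  File "<stdin>", line 5, in <module>
ValueError: too many values to unpack (expected 2)
```

View pics/w1.png

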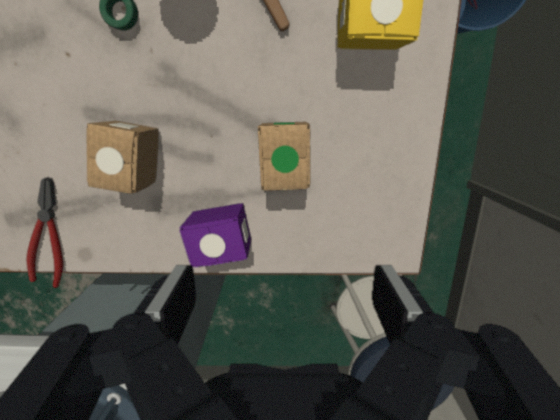

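Wrist view: green dot at (285,159) with the carton top spanning x 259–310 and y 122–190. The white dot is at (109,160) with its right side visible, purple at (215,237), yellow at the top right.

```bash
cat >> h.py <<'E'
def carton(c,im,seed,z=.061,half=60):
    """rect of the kraft top round a dot pixel: corners cast to plane z"""
    g=cv2.cvtColor(im,cv2.COLOR_BGR2HSV); m=((g[...,0]>8)&(g[...,0]<24)&(g[...,1]>70)&(g[...,2]>g[int(seed[1])-18:int(seed[1])+18,int(seed[0])-18:int(seed[0])+18,2].mean()*0.0+120)).astype(np.uint8)
    k=np.zeros_like(m);x,y=map(int,seed);k[max(0,y-half):y+half,max(0,x-half):x+half]=1;m*=k
    m=cv2.morphologyEx(m,cv2.MORPH_OPEN,np.ones((3,3)))
    cs=max(cv2.findContours(m,0,2)[0],key=cv2.contourArea)
    P=np.array([onz(c,p[0],z)[:2] for p in cv2.convexHull(cs)],np.float32)
    return cv2.minAreaRect(P*1000),m
E
python3 - <<'E'
from h import *
im=cv2.imread("pics/w1.png");d=np.load("pics/w1.npz");c=(d["K"],float(d["k1"]),d["T"])
t=cam("top");a=cv2.imread("pics/top0.png");ga=cv2.cvtColor(a,cv2.COLOR_BGR2HSV)
bt,_=blobs((ga[...,0]>50)&(ga[...,0]<80)&(ga[...,1]>110)&(ga[...,2]>60),20);print(bt)
print(tri(ray(c,(284.6,158.7)),ray(t,min(bt,key=lambda b:abs(b[1][0]-382))[1])))
g=cv2.cvtColor(im,cv2.COLOR_BGR2HSV)
bw,_=blobs((g[...,1]<60)&(g[...,2]>150)); bw=[b for b in bw if abs(b[1][0]-109)<15 and abs(b[1][1]-160)<15];print(bw)
bwt,_=blobs((ga[...,1]<60)&(ga[...,2]>170),20);bwt=[b for b in bwt if abs(b[1][0]-321)<8 and abs(b[1][1]-238)<8];print(bwt)
if bw and bwt: print(tri(ray(c,bw[0][1]),ray(t,bwt[0][1])))
for s in((284.6,158.7),(109,160)):
    print(onz(c,s,.061).round(4),carton(c,im,s)[0], g[int(s[1])+25,int(s[0])])
print(g[160,145])
E
```

```text
[(38, [382.9, 237.9], 517)]
(array([ 0.45460555, -0.33452298,  0.062551  ]), [9.26171475368307e-06, 9.261714753705137e-06])
[(596, [109.1, 160.3], 10)]
[(84, [320.7, 237.6], 239)]
(array([ 0.45293039, -0.15519649,  0.06132837]), [6.031454676153717e-06, 6.031454676047246e-06])
[ 0.4543 -0.3345  0.061 ] ((455.35272216796875, -333.9408874511719), (65.57520294189453, 50.45199203491211), 1.5747697353363037) [ 17 103 148]
[ 0.4532 -0.155   0.061 ] ((454.5029602050781, -157.22653198242188), (49.41923522949219, 67.16358947753906), 79.01886749267578) [ 17 104 147]
[ 17 109  61]
```

Request:
servo_tool([
  [[0,0,-1.5,0.028,0.0007,0.02,1],[0,0,0,0,0,0.04,1],[0,0,0,0,0,0.04,1],[0,0,0,0,0,0.04,1],[0,0,0,0,0,0.02,1],[0,0,0,0,0,0.01,1],[0,0,0,0,0,0,1],[0,0,0,0,0,0,1]],
])

```text
t: 1.98
tcp_pos: [0.4551, -0.3345, 0.0605]
tool_rot: [1.0, 0.013, 0.0, 0.0]
force: [0.3, 0.4, 0.1]
finger_gap: 0.999
gripper_force: 0.0
```

Request:
servo_tool([
  [[0,0,0,0,0,0,-0.5],[0,0,0,0,0,0,-0.5],[0,0,0,0,0,0,-0.5],[0,0,0,0,0,0,-0.5],[0,0,0,0,0,0,-0.5],[0,0,0,0,0,0,-0.5],[0,0,0,0,0,0,-0.5],[0,0,0,0,0,0,-0.5]],
], squeeze=25)

```text
t: 2.65
tcp_pos: [0.4548, -0.3339, 0.0603]
tool_rot: [1.0, 0.013, 0.0, 0.0]
force: [-0.1, 0.3, 0.4]
finger_gap: 0.251
gripper_force: 0.0
```

Run:
```python
from h import *
c,im=shot("w2");q=manip.sense();print(q["tcp_pos"],q["finger_gap"],q["gripper_force"],q["force"])
```

```text
[ 0.45480451 -0.33383405  0.06020016] 0.25274556213262256 0.0 [-0.12471318 -0.28738142  0.4478271 ]
```

View pics/w2.png

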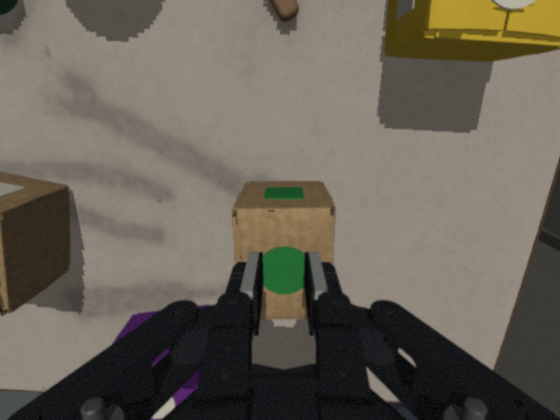

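The fingers closed above the carton top, with their tips at row 253 flanking the green dot, so the tips reach less far than the text says. I'll open, go lower and close again.

Request:
servo_tool([
  [[0,0,0,0,0,0,1],[0,0,0,0,0,0,1],[0,0,0,0,0,0,1],[0,0,0,0,0,0,1],[0,0,0,0,0,0,1],[0,0,0,0,0,0,1],[0,0,0,0,0,0.012,1],[0,0,0,0,0,0.012,1]],
])

```text
t: 3.37
tcp_pos: [0.4553, -0.3343, 0.036]
tool_rot: [1.0, 0.013, 0.001, 0.001]
force: [0.2, -0.3, 0.5]
finger_gap: 1.002
gripper_force: 0.0
```

Request:
servo_tool([
  [[0,0,0,0,0,0,-0.5],[0,0,0,0,0,0,-0.5],[0,0,0,0,0,0,-0.5],[0,0,0,0,0,0,-0.5],[0,0,0,0,0,0,-0.5],[0,0,0,0,0,0,-0.5],[0,0,0,0,0,0,-0.5],[0,0,0,0,0,0,-0.5]],
], squeeze=25)

```text
t: 4.03
tcp_pos: [0.4548, -0.3338, 0.0363]
tool_rot: [1.0, 0.013, 0.0, 0.0]
force: [0.7, 0.6, -2.2]
finger_gap: 0.603
gripper_force: 27.3
```

Run:
```python
from h import *
c,im=shot("w3");q=manip.sense();print(q["tcp_pos"],q["finger_gap"],q["gripper_force"],q["force"])
```

```text
[ 0.45482676 -0.33381456  0.03626904] 0.6044192178527842 27.29952508583665 [-0.1755837  -0.09490029 -1.52140426]
```

View pics/w3.png

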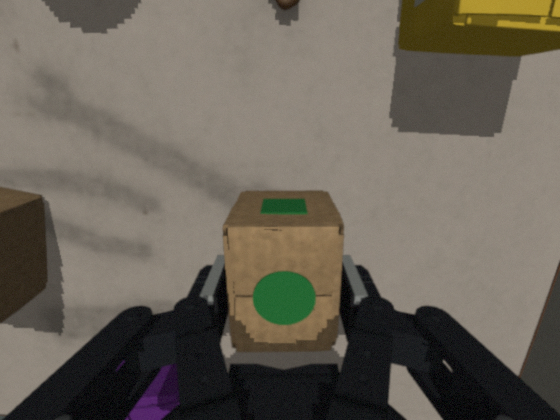

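Gripped: gap 0.604 = 51.4 mm at 27 N. I'll lift and carry it to where the wrist camera sees the bay.

Request:
servo_tool([
  [[0,0,0,0,0,-0.02,-0.5],[0,0,0,0,0,-0.04,-0.5],[0,0,0,0,0,-0.04,-0.5],[0,0,0,0,0,-0.04,-0.5],[0,0,0,0,0,-0.04,-0.5],[0,0,0,0,-0.02,-0.03,-0.5],[0,0,0,0,-0.03,0,-0.5],[0,0,0,0.005,-0.04,0,-0.5]],
])

```text
t: 4.75
tcp_pos: [0.4584, -0.246, 0.2491]
tool_rot: [1.0, 0.011, 0.003, 0.003]
force: [1.0, 0.2, -2.0]
finger_gap: 0.604
gripper_force: 27.3
```

Request:
servo_tool([
  [[0,0,0,0.005,-0.04,0,-0.5],[0,0,0,0.005,-0.04,0,-0.5],[0,0,0,0.005,-0.04,0,-0.5],[0,0,0,0.005,-0.04,0,-0.5],[0,0,0,0.005,-0.04,0,-0.5],[0,0,0,0.005,-0.04,0,-0.5],[0,0,0,0.005,-0.04,0,-0.5],[0,0,0,0,-0.03,0,-0.5]],
])

```text
t: 5.42
tcp_pos: [0.4844, 0.07, 0.2464]
tool_rot: [1.0, 0.014, 0.0, -0.0]
force: [0.7, 0.3, -1.8]
finger_gap: 0.603
gripper_force: 27.4
```

Request:
servo_tool([
  [[0,0,0,0,-0.03,0,-0.5],[0,0,0,0,-0.015,0,-0.5],[0,0,0,0,0,0,-0.5],[0,0,0,0,0,0,-0.5],[0,0,0,0,0,0,-0.5]],
])

```text
t: 5.83
tcp_pos: [0.4831, 0.1115, 0.2462]
tool_rot: [1.0, 0.013, -0.0, 0.0]
force: [1.3, 0.0, -1.8]
finger_gap: 0.6
gripper_force: 27.4
```

Run:
```python
from h import *
c,im=shot("w4");q=manip.sense();print(q["t"],q["tcp_pos"],q["finger_gap"],q["gripper_force"],q["force"],R.from_quat(q["tool_rot"]).as_euler("xyz",degrees=True).round(2))
cv2.imwrite("pics/w4b.png",cv2.resize(im,(784,588),interpolation=2))
```

```text
5.8833 [0.48321369 0.11115425 0.24619898] 0.5996525483047497 27.352650985121727 [ 0.0828165  -0.60405554 -2.31401808] [1.7997e+02 1.0000e-02 1.4400e+00]
```

View pics/w4b.png

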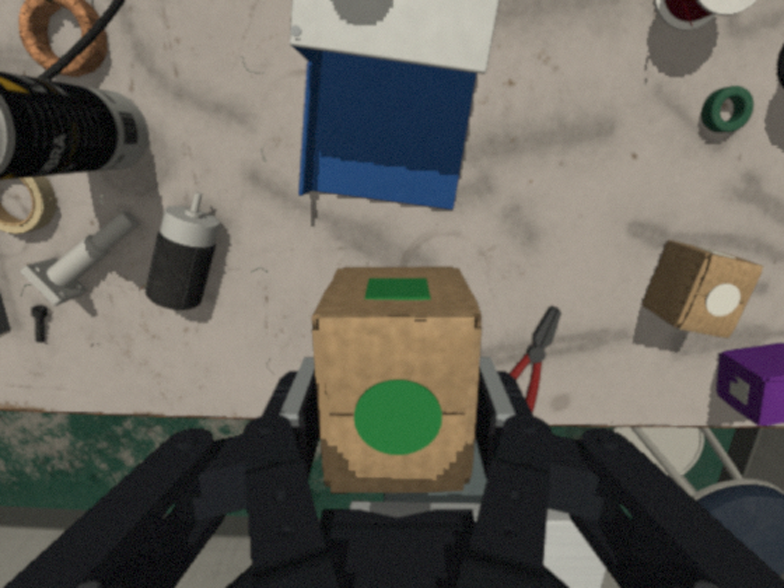

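Wrist view (1.4x scale): plate front edge from (315,194) to (455,209). Right edge goes up to (474,70), hood front edge from (293,46) to (490,71), and the low wall along x≈303–316. The bay is turned a few degrees clockwise.

```bash
cat > bay.py <<'E'
from h import *
im=cv2.imread("pics/w4.png");d=np.load("pics/w4.npz");c=(d["K"],float(d["k1"]),d["T"])
g=cv2.cvtColor(im,cv2.COLOR_BGR2HSV);m=(g[...,0]>98)&(g[...,0]<125)&(g[...,1]>120)
m[:, :205]=0;m[:,350:]=0;m[160:]=0
def line(P): # robust line in plane
    v=cv2.fitLine(np.array(P,np.float32),cv2.DIST_HUBER,0,.5e-3,1e-4).ravel(); return v[2:],v[:2]
F=[onz(c,(x,np.nonzero(m[:,x])[0].max()+.5),.004)[:2] for x in range(238,318)]
Rr=[onz(c,(np.nonzero(m[y])[0].max()+.5,y),.004)[:2] for y in range(62,140)]
pf,vf=line(F);pr,vr=line(Rr)
if vr[0]<0: vr=-vr
if vf[1]<0: vf=-vf
print("yaw from right edge",np.degrees(np.arctan2(vr[1],vr[0])),"front",np.degrees(np.arctan2(-vf[0],vf[1])))
X=np.linalg.solve(np.c_[vf,-vr],pr-pf);FR=pf+vf*X[0];print("FR",FR, "at px",proj(c,[*FR,.004]))
# hood white edges
w=(g[...,1]<50)&(g[...,2]>150);w[:,:205]=0;w[:,360:]=0;w[60:]=0
H=[(x,np.nonzero(w[:,x])[0].max()+.5) for x in range(222,335)]
vh=cv2.fitLine(np.array(H,np.float32),cv2.DIST_HUBER,0,.5,.01).ravel()
HR=[(np.nonzero(w[y])[0].max()+.5,y) for y in range(5,42)]
vv=cv2.fitLine(np.array(HR,np.float32),cv2.DIST_HUBER,0,.5,.01).ravel()
X=np.linalg.solve(np.c_[vh[:2],-vv[:2]],vv[2:]-vh[2:]);hp=vh[2:]+vh[:2]*X[0];print("hood FR px",hp)
t=cam("top");a=cv2.imread("pics/top0.png");ga=cv2.cvtColor(a,cv2.COLOR_BGR2HSV)
wt=((ga[...,1]<45)&(ga[...,2]>150)).astype(np.uint8);k=np.zeros_like(wt);k[148:190,200:258]=1;wt*=k
cs=max(cv2.findContours(wt,0,2)[0],key=cv2.contourArea);b=cv2.boxPoints(cv2.minAreaRect(cs));print("top hood box",b.round(1).tolist())
ht=max(b,key=lambda p:p[0]+p[1]*1.0);print("hood FR tri",tri(ray(c,hp),ray(t,ht)))
for yaw in [np.radians((np.degrees(np.arctan2(vr[1],vr[0]))+np.degrees(np.arctan2(-vf[0],vf[1])))/2)]:
    ex=np.array([np.cos(yaw),np.sin(yaw)]);ey=np.array([-ex[1],ex[0]])
    C=FR+.175*ex+.125*ey;print("corner",C,"yaw",np.degrees(yaw))
    h=onz(c,hp,.098)[:2]-C;print("hood FR in bay",h@ex,h@ey)
    fl=onz(c,(302/1.4,194/1.4),.004)[:2]-C;print("FL",fl@ex,fl@ey)
    cn=onz(c,(284,296/1.0),.061)
g2=(g[...,0]>50)&(g[...,0]<80)&(g[...,1]>110)&(g[...,2]>60);print(blobs(g2,300)[0])
E
python3 bay.py
```

```text
yaw from right edge -5.9517803 front -6.1004424
FR [0.51168764 0.06335562] at px [322.68933539 148.7539394 ]
hood FR px [363.07697   53.102528]
top hood box [[200.0, 189.0], [200.0, 148.0], [257.0, 148.0], [257.0, 189.0]]
hood FR tri (array([0.60777527, 0.03171412, 0.02836826]), [0.00983466720651479, 0.009834667206514517])
corner [0.69884336 0.16929309] yaw -6.026111
hood FR in bay -0.07780408024240289 -0.13223331970813815
FL -0.17976965944922138 0.0069110733197056025
[(646, [283.5, 206.2], 20), (2598, [283.8, 297.6], 21)]
```

```bash
cat > chk.py <<'E'
exec(open("bay.py").read().split("# hood white")[0])
yaw=np.radians(-6.0);ex=np.array([np.cos(yaw),np.sin(yaw)]);ey=np.array([-ex[1],ex[0]])
t=cam("top");a=cv2.imread("pics/top0.png")
print("gray rows",im[100,305:335,0].tolist(),im[100,305:335,2].tolist())
print("hood row 30",im[30,335:365].mean(1).round().tolist()); print("col 300",im[35:60,300].mean(1).round().tolist())
b=im[100].astype(int)
C=FR+.175*ex+.125*ey
for n,p in[("FR eye",(455/1.4,209/1.4)),("hoodFR eye",(486/1.4,71/1.4)),("hoodFL eye",(293/1.4,47/1.4))]:
    z=.004 if n[0]=="F" else .098
    w=onz(c,p,z)[:2]-C;print(n,(w@ex).round(4),(w@ey).round(4))
print("hood FR tri",tri(ray(c,(486/1.4,71/1.4)),ray(t,(190+135/2.3,130+117/2.3))))
print("hood FL tri",tri(ray(c,(293/1.4,47/1.4)),ray(t,(190+36/2.3,130+108/2.3))))
print("plate FR tri",tri(ray(c,(455/1.4,209/1.4)),ray(t,(190+133/2.3,130+203/2.3))))
E
python3 chk.py
```

```text
yaw from right edge -5.9517803 front -6.1004424
FR [0.51168764 0.06335562] at px [322.68933539 148.7539394 ]
gray rows [70, 70, 70, 69, 67, 72, 72, 68, 68, 74, 68, 72, 70, 72, 69, 68, 71, 71, 72, 71, 67, 69, 67, 69, 68, 65, 68, 70, 87, 106] [23, 23, 23, 15, 22, 24, 24, 18, 21, 24, 19, 25, 22, 24, 19, 19, 28, 28, 25, 24, 18, 18, 11, 25, 23, 23, 40, 66, 98, 123]
hood row 30 [185.0, 186.0, 186.0, 184.0, 186.0, 185.0, 188.0, 189.0, 187.0, 186.0, 186.0, 185.0, 182.0, 185.0, 182.0, 162.0, 145.0, 146.0, 148.0, 148.0, 146.0, 146.0, 148.0, 150.0, 150.0, 150.0, 150.0, 149.0, 148.0, 150.0]
col 300 [187.0, 187.0, 186.0, 187.0, 184.0, 186.0, 189.0, 183.0, 173.0, 142.0, 99.0, 64.0, 47.0, 50.0, 46.0, 45.0, 44.0, 43.0, 42.0, 48.0, 47.0, 49.0, 42.0, 46.0, 44.0]
FR eye -0.1753 -0.1279
hoodFR eye -0.0778 -0.1183
hoodFL eye -0.0798 -0.0005
hood FR tri (array([0.61306236, 0.05503341, 0.0720921 ]), [0.00019507789699861876, 0.00019507789699873185])
hood FL tri (array([0.61923148, 0.17718883, 0.09348752]), [0.0013722280168467036, 0.001372228016846699])
plate FR tri (array([0.51153906, 0.06033594, 0.00525609]), [0.0003840212547264946, 0.0003840212547264353])
```

Request:
servo_tool([
  [[0,0,3.72,0,0,0,-0.5],[0,0,3.72,0,0,0,-0.5],[0,0,0,0.03,-0.02,0,-0.5],[0,0,0,0.03,-0.02,0,-0.5],[0,0,0,0.0164,-0.0104,0.02,-0.5],[0,0,0,0,0,0.04,-0.5],[0,0,0,0,0,0.04,-0.5],[0,0,0,0,0,0,-0.5]],
])

```text
t: 6.55
tcp_pos: [0.5589, 0.1522, 0.138]
tool_rot: [0.999, -0.053, -0.009, 0.001]
force: [-1.6, 0.3, -2.4]
finger_gap: 0.605
gripper_force: 27.9
```

Request:
servo_tool([
  [[0,0,0,0,0,0.03,-0.5],[0,0,0,0,0,0.03,-0.5],[0,0,0,0,0,0.02,-0.5],[0,0,0,0,0,0.014,-0.5],[0,0,0,0,0,0,-0.5],[0,0,0,0,0,0,-0.5]],
])

```text
t: 7.05
tcp_pos: [0.5652, 0.1533, 0.0533]
tool_rot: [0.999, -0.053, 0.0, 0.0]
force: [0.6, 0.3, -0.6]
finger_gap: 0.603
gripper_force: 27.9
```

Run:
```python
from h import *
q=manip.sense();print(q["t"],q["tcp_pos"],q["force"],R.from_quat(q["tool_rot"]).as_euler("xyz",degrees=True).round(2))
c,im=shot("w5");cv2.imwrite("pics/s5.png",cv2.resize(manip.snapshot("scene")[150:290,160:310],None,fx=3.5,fy=3.5,interpolation=2)[:,:,:])
s=cv2.imread("pics/s5.png");v=np.zeros((490,800,3),np.uint8);v[:,:525]=s[:490];v[:206,525:800]=cv2.resize(im,(275,206));cv2.imwrite("pics/v5.png",v)
```

```text
7.05 [0.56524075 0.15334475 0.05327161] [ 0.63091212  0.25153224 -0.58141157] [-1.80e+02 -3.00e-02 -6.03e+00]
```

View pics/v5.png

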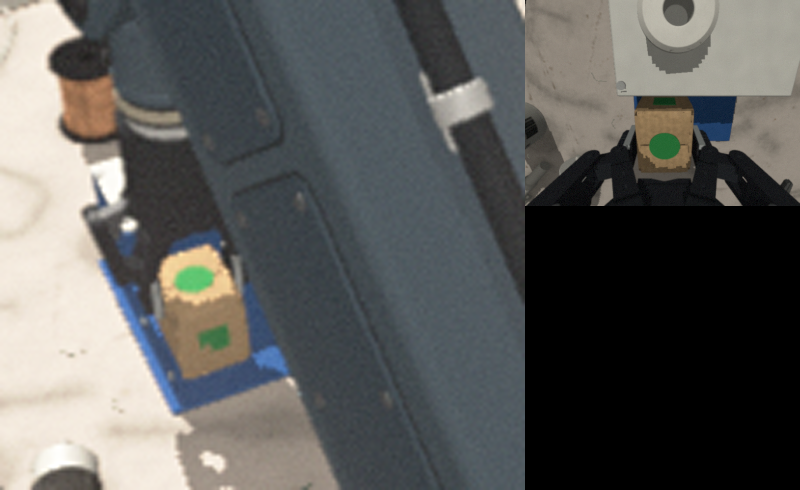

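The view shows the carton over the apron, inside the low wall, with the left finger above that wall. Next I'll lower it, then ease left until it touches the wall.

Request:
servo_tool([
  [[0,0,0,0,0,0.006,-0.5],[0,0,0,0,0,0.0045,-0.5],[0,0,0,0,0,0,-0.5],[0,0,0,0,0,0,-0.5]],
])

```text
t: 7.48
tcp_pos: [0.5643, 0.1542, 0.0418]
tool_rot: [0.999, -0.052, -0.0, 0.0]
force: [0.9, 0.9, -1.5]
finger_gap: 0.604
gripper_force: 27.9
```

Request:
servo_tool([
  [[0,0,0,0,-0.001,0,-0.5],[0,0,0,0,-0.001,0,-0.5],[0,0,0,0,0,0,-0.5],[0,0,0,0,0,0,-0.5]],
])

```text
t: 7.82
tcp_pos: [0.5647, 0.1561, 0.0418]
tool_rot: [0.999, -0.052, 0.0, 0.0]
force: [0.0, -2.9, -1.1]
finger_gap: 0.603
gripper_force: 27.9
```

Request:
servo_tool([
  [[0,0,0,0,-0.001,0,-0.5],[0,0,0,0,0,0,-0.5],[0,0,0,0,0,0,-0.5]],
])

```text
t: 8.07
tcp_pos: [0.5647, 0.1562, 0.0418]
tool_rot: [0.999, -0.052, -0.0, 0.001]
force: [-0.5, -5.2, -0.1]
finger_gap: 0.604
gripper_force: 28.0
```

Request:
servo_tool([
  [[0,0,0,0,-0.001,0,-0.5],[0,0,0,0,0,0,-0.5],[0,0,0,0,0,0,-0.5]],
])

```text
t: 8.32
tcp_pos: [0.5647, 0.1562, 0.0418]
tool_rot: [0.999, -0.052, -0.0, 0.001]
force: [-1.1, -7.8, 0.5]
finger_gap: 0.604
gripper_force: 28.1
```

Contact is at bay y ≈ -27 mm, which agrees with the -26 expected. I'll take off the side load, set the carton down, open and rise.

Request:
servo_tool([
  [[0,0,0,0,0.0032,0,-0.5],[0,0,0,0,0,0.001,-0.5],[0,0,0,0,0,0.0005,-0.5],[0,0,0,0,0,0,-0.5],[0,0,0,0,0,0,0.6],[0,0,0,0,0,0,0.6],[0,0,0,0,0,0,0.6],[0,0,0,0,0,0,0.6]],
])

```text
t: 8.98
tcp_pos: [0.5648, 0.1552, 0.0404]
tool_rot: [0.999, -0.052, 0.0, -0.0]
force: [-1.0, 0.4, 0.1]
finger_gap: 0.801
gripper_force: 0.0
```

Request:
servo_tool([
  [[0,0,0,0,0,-0.01,0.6],[0,0,0,0,0,-0.02,0.6],[0,0,0,-0.005,0,-0.03,0.6],[0,0,0,-0.02,0,-0.03,0.6],[0,0,0,-0.04,0,-0.01,0.6],[0,0,0,-0.04,0,0,-0.5],[0,0,0,-0.03,0,0,-0.5],[0,0,0,0,0,0,-0.5]],
])

```text
t: 9.65
tcp_pos: [0.4211, 0.1691, 0.1407]
tool_rot: [0.999, -0.051, -0.005, 0.001]
force: [-1.2, -0.3, 0.2]
finger_gap: 0.379
gripper_force: 0.0
```

Run:
```python
from h import *
q=manip.sense();print(q["t"],q["tcp_pos"].round(4),q["force"].round(2),q["finger_gap"],R.from_quat(q["tool_rot"]).as_euler("xyz",degrees=True).round(2))
c,im=shot("w6");yaw=np.radians(-6.0);ex=np.array([np.cos(yaw),np.sin(yaw)]);ey=np.array([-ex[1],ex[0]]);C=np.array([.6988,.1693])-.001*ey
g=cv2.cvtColor(im,cv2.COLOR_BGR2HSV);b=blobs((g[...,0]>50)&(g[...,0]<80)&(g[...,1]>110)&(g[...,2]>60),100)[0];print(b)
for x in b:
    w=onz(c,x[1],.065)[:2]-C;print((w@ex).round(4),(w@ey).round(4))
    try: print(carton(c,im,x[1],.065,90)[0])
    except Exception as e: print(e)
```

```text
9.65 [0.4211 0.1691 0.1407] [-1.22 -0.32  0.17] 0.3793776346936374 [179.88   0.57  -5.84]
[(680, [282.0, 8.2], 1)]
-0.1389 -0.0273
max() iterable argument is emptyh.py:31: RuntimeWarning: Mean of empty slice.
  g=cv2.cvtColor(im,cv2.COLOR_BGR2HSV); m=((g[...,0]>8)&(g[...,0]<24)&(g[...,1]>70)&(g[...,2]>g[int(seed[1])-18:int(seed[1])+18,int(seed[0])-18:int(seed[0])+18,2].mean()*0.0+120)).astype(np.uint8)
  ret = ret.dtype.type(ret / rcount)
```

The carton stands at bay y = -27 mm. Next I'll tilt the tool forward about 56° in front of it, so the tips can reach under the hood.

Request:
servo_tool([
  [[0,0,0,0.03,0,0,-0.5],[0,0,0,0.03,0,0,-0.5],[0,7,0,0,0,0,-0.5],[0,7,0,0,0,0,-0.5],[0,7,0,0,0,0,-0.5],[0,7,0,0,0,0,-0.5],[0,7,0,0,0,0,-0.5],[0,7,0,0,0,0,-0.5]],
])

```text
t: 10.37
tcp_pos: [0.4994, 0.1493, 0.1516]
tool_rot: [0.969, -0.056, 0.238, 0.032]
force: [0.4, -1.1, 0.4]
finger_gap: 0.249
gripper_force: 0.0
```

Request:
servo_tool([
  [[0,7,0,0,0,0,-0.5],[0,7,0,0,0,0,-0.5],[0,0,0,0,0,0,-0.5],[0,0,0,0,0,0,-0.5],[0,0,0,0,0,0,-0.5]],
])

```text
t: 10.78
tcp_pos: [0.5214, 0.145, 0.205]
tool_rot: [0.952, -0.047, 0.303, 0.029]
force: [0.6, -0.4, 0.6]
finger_gap: 0.253
gripper_force: 0.0
```

```bash
cat > st.py <<'E'
from h import *
yaw=np.radians(-6.0);ex=np.array([np.cos(yaw),np.sin(yaw)]);ey=np.array([-ex[1],ex[0]]);C=np.array([.6988,.1693])-.001*ey
def bay(p): w=np.array(p)[:2]-C; return np.round([w@ex*1000,w@ey*1000],1)
def st():
    q=manip.sense();M=R.from_quat(q["tool_rot"]).as_matrix()
    print("t",round(q["t"],2),"tcp",q["tcp_pos"].round(4),"bay",bay(q["tcp_pos"]),"force",q["force"].round(2),"gap",round(q["finger_gap"],3))
    print("tool axes in bay:\n",(np.array([[ex[0],ex[1],0],[ey[0],ey[1],0],[0,0,1]])@M).round(3),"q",q["q"].round(2))
if __name__=="__main__": st()
E
python3 st.py
```

```text
t 10.78 tcp [0.5214 0.145  0.205 ] bay [-173.9  -41.7] force [ 0.6  -0.37  0.62] gap 0.253
tool axes in bay:
 [[ 0.815 -0.002  0.579]
 [ 0.014 -1.    -0.024]
 [ 0.579  0.028 -0.815]] q [ 0.16  0.37  2.08 -1.09  0.2   2.85]
```

The wrist ran into its singularity: q5 ≈ 0 and q6 is at its limit, so it rolled the wrong way. I'll back off, lean to the other side, and go round it.

Request:
servo_tool([
  [[0,-7,0,0,0,0,-0.5],[0,-7,0,0,0,0,-0.5],[0,-7,0,0,0,0,-0.5],[0,0,0,0,0,0,-0.5],[0,0,0,0,0,0,-0.5]],
])

```text
t: 11.2
tcp_pos: [0.526, 0.1298, 0.206]
tool_rot: [0.967, -0.059, 0.244, 0.05]
force: [-0.6, 0.4, 0.1]
finger_gap: 0.249
gripper_force: 0.0
```

```bash
python3 st.py
```

```text
t 11.2 tcp [0.526  0.1298 0.206 ] bay [-167.7  -56.4] force [-0.58  0.43  0.14] gap 0.249
tool axes in bay:
 [[ 0.878 -0.035  0.477]
 [ 0.002 -0.997 -0.076]
 [ 0.478  0.068 -0.876]] q [ 0.14  0.36  1.99 -0.55  0.37  2.31]
```

Request:
servo_tool([
  [[0,0,0,0,0.04,0,-0.5],[0,0,0,0,0.04,0,-0.5],[7,0,0,0,0.04,0,-0.5],[7,0,0,0,0,0,-0.5],[7,0,0,0,0,0,-0.5],[7,0,0,0,0,0,-0.5],[0,0,0,0,0,0,-0.5],[0,0,0,0,0,0,-0.5]],
])

```text
t: 11.87
tcp_pos: [0.5011, 0.0462, 0.2019]
tool_rot: [0.975, -0.045, 0.219, -0.015]
force: [0.2, 0.2, -0.1]
finger_gap: 0.248
gripper_force: 0.0
```

```bash
python3 st.py
```

```text
t 11.87 tcp [0.5011 0.0462 0.2019] bay [-183.7 -142.1] force [ 0.19  0.22 -0.05] gap 0.248
tool axes in bay:
 [[ 0.905  0.023  0.425]
 [ 0.001 -0.999  0.054]
 [ 0.425 -0.048 -0.904]] q [-0.18  0.3   2.09  0.27  0.33  1.24]
```

Request:
servo_tool([
  [[5,0,0,0,0,0,-0.5],[5,0,0,0,0,0,-0.5],[5,0,0,0,0,0,-0.5],[5,0,0,0,0,0,-0.5],[0,3,0,0,0,0,-0.5],[0,3,0,0,0,0,-0.5],[0,3,0,0,0,0,-0.5],[0,0,0,0,0,0,-0.5]],
])

```text
t: 12.53
tcp_pos: [0.4955, 0.048, 0.198]
tool_rot: [0.948, -0.028, 0.285, -0.139]
force: [-0.3, 0.1, -0.1]
finger_gap: 0.248
gripper_force: 0.0
```

```bash
python3 st.py
```

```text
t 12.53 tcp [0.4955 0.048  0.198 ] bay [-189.5 -140.8] force [-0.3   0.06 -0.1 ] gap 0.248
tool axes in bay:
 [[ 0.846  0.126  0.519]
 [-0.044 -0.952  0.303]
 [ 0.532 -0.279 -0.799]] q [-0.42  0.35  2.23  1.36  0.47 -0.01]
```

Request:
servo_tool([
  [[0,4,0,0,0,0,-0.5],[0,4,0,0,0,0,-0.5],[0,4,0,0,0,0,-0.5],[0,4,0,0,0,0,-0.5],[0,4,0,0,0,0,-0.5],[0,4,0,0,0,0,-0.5],[0,0,0,0,0,0,-0.5],[0,0,0,0,0,0,-0.5]],
])

```text
t: 13.2
tcp_pos: [0.5067, 0.0543, 0.2016]
tool_rot: [0.89, -0.046, 0.431, -0.145]
force: [0.3, -0.2, -0.3]
finger_gap: 0.253
gripper_force: 0.0
```

```bash
python3 st.py
```

```text
t 13.2 tcp [0.5067 0.0543 0.2016] bay [-179.  -133.5] force [ 0.28 -0.24 -0.31] gap 0.253
tool axes in bay:
 [[ 0.643  0.142  0.752]
 [-0.141 -0.944  0.299]
 [ 0.753 -0.298 -0.587]] q [-0.46  0.53  2.44  2.31  0.82 -1.04]
```

```bash
cat > go.py <<'E'
import sys
from st import *
def plan(x,y,z,tilt,lean=0,yawoff=0):
    q=manip.sense();M=R.from_quat(q["tool_rot"])
    B=R.from_euler("z",yaw+np.radians(yawoff))*R.from_matrix(np.diag([1.,-1,-1]))*R.from_euler("y",tilt,degrees=True)*R.from_euler("x",lean,degrees=True)
    w=(M.inv()*B).as_rotvec(degrees=True)
    tgt=np.array([*(C+ex*x/1000+ey*y/1000),z/1000])
    print("turn",w.round(1),"then shift mm",(B.inv().apply(tgt-q["tcp_pos"])*1000).round(1))
if __name__=="__main__":
    st();plan(*map(float,sys.argv[1:]))
E
python3 go.py -120 -130 200 56; python3 go.py -120 -130 200 48
```

```text
t 13.2 tcp [0.5067 0.0543 0.2016] bay [-179.  -133.5] force [ 0.28 -0.24 -0.31] gap 0.253
tool axes in bay:
 [[ 0.643  0.142  0.752]
 [-0.141 -0.944  0.299]
 [ 0.753 -0.298 -0.587]] q [-0.46  0.53  2.44  2.31  0.82 -1.04]
turn [-17.1   5.2  -9. ] then shift mm [31.6 -3.5 49.8]
t 13.2 tcp [0.5067 0.0543 0.2016] bay [-179.  -133.5] force [ 0.28 -0.24 -0.31] gap 0.253
tool axes in bay:
 [[ 0.643  0.142  0.752]
 [-0.141 -0.944  0.299]
 [ 0.753 -0.298 -0.587]] q [-0.46  0.53  2.44  2.31  0.82 -1.04]
turn [-17.7  -2.7  -7.8] then shift mm [38.3 -3.5 44.9]
```

Go for 48° first: shift forward while unleaning.

Request:
servo_tool([
  [[0,0,0,0.016,0,0.022,-0.5],[0,0,0,0.016,0,0.022,-0.5],[-4.4,-0.7,-2,0,0,0,-0.5],[-4.4,-0.7,-2,0,0,0,-0.5],[-4.4,-0.7,-2,0,0,0,-0.5],[-4.4,-0.7,-2,0,0,0,-0.5],[0,0,0,0,0,0,-0.5],[0,0,0,0,0,0,-0.5]],
])

```text
t: 13.87
tcp_pos: [0.563, 0.0553, 0.203]
tool_rot: [0.908, -0.046, 0.416, -0.0]
force: [-0.1, -0.5, -0.3]
finger_gap: 0.248
gripper_force: 0.0
```

```bash
python3 go.py -190 -27 150 48
```

```text
t 13.87 tcp [0.563  0.0553 0.203 ] bay [-123.1 -126.5] force [-0.1  -0.49 -0.29] gap 0.248
tool axes in bay:
 [[ 0.655  0.022  0.755]
 [-0.015 -0.999  0.041]
 [ 0.755 -0.038 -0.655]] q [-0.13  0.46  2.24  2.99  0.42 -1.43]
turn [-2.4 -1.1 -0.8] then shift mm [-84.2 -99.5 -14.2]
```

Request:
servo_tool([
  [[-2.4,-1.1,-0.8,0,0,0,-0.5],[0,0,0,-0.027,0,0.0093,-0.5],[0,0,0,-0.027,0,0.0093,-0.5],[0,0,0,-0.027,0,0.0093,-0.5],[0,0,0,-0.027,0,0.0093,-0.5],[0,0,0,-0.027,0,0.0093,-0.5],[0,0,0,0,0,0,-0.5],[0,0,0,0,0,0,-0.5]],
])

```text
t: 14.53
tcp_pos: [0.506, 0.0595, 0.0671]
tool_rot: [0.914, -0.05, 0.402, 0.021]
force: [0.8, 0.8, 1.4]
finger_gap: 0.251
gripper_force: 0.0
```

```bash
python3 go.py -195 -27 50 48
```

```text
t 14.53 tcp [0.506  0.0595 0.0671] bay [-180.3 -128.4] force [0.76 0.78 1.42] gap 0.251
tool axes in bay:
 [[ 0.677 -0.005  0.736]
 [-0.004 -1.    -0.002]
 [ 0.736 -0.002 -0.677]] q [-0.1   0.92  2.42  3.15  1.03 -1.57]
turn [ 0.1  0.6 -0.2] then shift mm [ -22.6 -101.4    0.5]
```

Request:
servo_tool([
  [[0,-6,0,0,0,0,-0.5],[0,-6,0,0,0,0,-0.5],[0,0,0,-0.02,0,-0.003,-0.5],[0,0,0,-0.005,0,-0.006,-0.5],[0,0,0,0,0,0,-0.5],[0,0,0,0,0,0,-0.5]],
])

```text
t: 15.03
tcp_pos: [0.485, 0.0616, 0.0638]
tool_rot: [0.938, -0.051, 0.342, 0.019]
force: [0.6, -0.3, 0.0]
finger_gap: 0.249
gripper_force: 0.0
```

```bash
python3 go.py -195 -27 50 36
```

```text
t 15.03 tcp [0.485  0.0616 0.0638] bay [-201.4 -128.5] force [ 0.59 -0.28  0.03] gap 0.249
tool axes in bay:
 [[ 0.765 -0.005  0.644]
 [-0.003 -1.    -0.004]
 [ 0.644  0.001 -0.765]] q [-0.1   0.83  2.4   3.15  0.79 -1.57]
turn [ 0.2 -4.1 -0.2] then shift mm [  -3.  -101.5   14.9]
```

Request:
servo_tool([
  [[0,0,0,-0.003,-0.034,0.0035,-0.5],[0,0,0,-0.004,-0.034,0.005,-0.5],[0,0,0,-0.004,-0.0335,0.0045,-0.5],[0,0,0,0,0,0,-0.5],[0,0,0,0,0,0,-0.5]],
])

```text
t: 15.45
tcp_pos: [0.4957, 0.1657, 0.0448]
tool_rot: [0.938, -0.049, 0.342, 0.018]
force: [0.3, -0.5, -0.5]
finger_gap: 0.245
gripper_force: 0.0
```

```bash
python3 go.py -165 -27 45 45
python3 - <<'E'
from h import *
c,im=shot("w7")
E
```

```text
t 15.45 tcp [0.4957 0.1657 0.0448] bay [-201.6  -23.8] force [ 0.26 -0.48 -0.45] gap 0.245
tool axes in bay:
 [[ 0.766  0.     0.643]
 [ 0.    -1.     0.   ]
 [ 0.643 -0.    -0.766]] q [ 0.23  0.83  2.26  3.5   0.65 -1.6 ]
turn [-0.  5. -0.] then shift mm [26.   3.2 25.7]
```

View pics/w7.png

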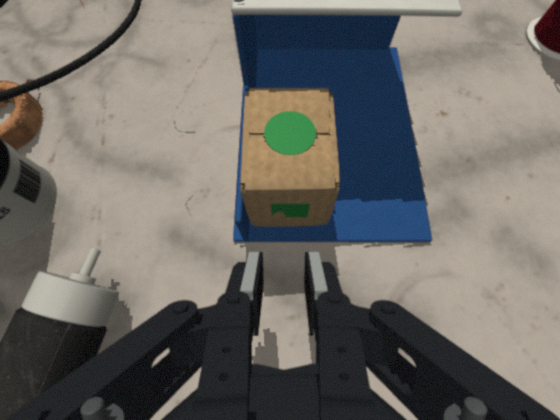

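Wrist view: the green carton is square against the low wall, with its dot at (290,133). The two tips are centred at column 285 in front of it. I'll push forward while raising the tilt.

Request:
servo_tool([
  [[2,0,0,0,0.003,0,-0.5],[-2,2,0,0.0069,0,0.0058,-0.5],[0,2,0,0.0067,0,0.006,-0.5],[0,2,0,0.0065,0,0.0063,-0.5],[0,2,0,0.0062,0,0.0065,-0.5],[0,2,0,0.006,0,0.0067,-0.5],[0,2,0,0.0058,0,0.0069,-0.5],[0,0,0,0,0,0,-0.5]],
])

```text
t: 16.17
tcp_pos: [0.5484, 0.1516, 0.0421]
tool_rot: [0.898, -0.051, 0.435, 0.026]
force: [0.9, 0.3, -0.5]
finger_gap: 0.249
gripper_force: 0.0
```

```bash
cat >> st.py <<'E'
def dots():
    c,im=shot("tmp");g=cv2.cvtColor(im,cv2.COLOR_BGR2HSV)
    for b in blobs((g[...,0]>50)&(g[...,0]<80)&(g[...,1]>110)&(g[...,2]>60),150)[0]: print("greenblob",b[0],b[1],"top-bay",bay(onz(c,b[1],.065)))
E
python3 -c "
from go import *
st();plan(-110,-27,45,55);dots()"
```

```text
t 16.17 tcp [0.5484 0.1516 0.0421] bay [-147.7  -32.4] force [ 0.88  0.28 -0.46] gap 0.249
tool axes in bay:
 [[ 0.62  -0.009  0.785]
 [-0.004 -1.    -0.008]
 [ 0.785  0.002 -0.62 ]] q [ 0.2   0.96  2.24  3.45  0.96 -1.55]
turn [ 0.5  3.3 -0.2] then shift mm [24.  -5.4 29.2]
greenblob 1703 [275.5, 182.1] top-bay [-109.   -28.8]
greenblob 434 [280.6, 263.4] top-bay [-154.6  -31.3]
```

Request:
servo_tool([
  [[0.5,1.6,-0.2,0.0048,-0.001,0.0062,-0.5],[0,1.7,0,0.0048,-0.001,0.0064,-0.5],[0,0,0,0.0048,-0.001,0.0066,-0.5],[0,0,0,0.0048,-0.001,0.0066,-0.5],[0,0,0,0.0046,-0.001,0.0066,-0.5],[0,0,0,0,0,0,-0.5],[0,0,0,0,0,0,-0.5]],
])

```text
t: 16.8
tcp_pos: [0.5888, 0.1543, 0.0433]
tool_rot: [0.886, -0.045, 0.462, 0.023]
force: [0.0, 0.2, -0.0]
finger_gap: 0.245
gripper_force: 0.0
```

```bash
python3 -c "
from go import *
st();plan(-85,-27,43,55);dots()"
```

```text
t 16.8 tcp [0.5888 0.1543 0.0433] bay [-107.8  -25.4] force [ 0.    0.24 -0.03] gap 0.245
tool axes in bay:
 [[ 0.572  0.003  0.82 ]
 [ 0.001 -1.     0.003]
 [ 0.82  -0.001 -0.572]] q [ 0.19  0.97  2.17  3.43  0.96 -1.57]
turn [-0.2 -0.1  0.1] then shift mm [12.9  1.6 18.8]
greenblob 1567 [286.1, 183.7] top-bay [-68.7 -27.1]
greenblob 559 [286.2, 264.0] top-bay [-116.  -27.]
```

Request:
servo_tool([
  [[0,0,0,0.0037,0,0.0053,-0.5],[0,0,0,0.0037,0,0.0053,-0.5],[0,0,0,0.0037,0,0.0053,-0.5],[0,0,0,0.0037,0,0.0053,-0.5],[0,0,0,0,0,0,-0.5],[0,0,0,0,0,0,-0.5]],
])

```text
t: 17.35
tcp_pos: [0.6145, 0.1519, 0.0425]
tool_rot: [0.886, -0.045, 0.462, 0.023]
force: [0.3, -0.1, -0.1]
finger_gap: 0.248
gripper_force: 0.0
```

Request:
servo_tool([
  [[0,0,0,0.0017,0,0.0025,-0.5],[0,0,0,0.0017,0,0.0025,-0.5],[0,0,0,0,0,0,-0.5],[0,0,0,0,0,0,-0.5]],
])

```text
t: 17.68
tcp_pos: [0.6197, 0.1514, 0.0421]
tool_rot: [0.886, -0.045, 0.461, 0.023]
force: [-0.2, 0.1, -0.0]
finger_gap: 0.249
gripper_force: 0.0
```

```bash
python3 -c "
from go import *
st();dots()"
```

```text
t 17.68 tcp [0.6197 0.1514 0.0421] bay [-76.8 -25.1] force [-0.19  0.13 -0.04] gap 0.249
tool axes in bay:
 [[ 0.574  0.004  0.819]
 [ 0.002 -1.     0.003]
 [ 0.819 -0.    -0.574]] q [ 0.17  0.96  2.1   3.43  0.87 -1.6 ]
greenblob 438 [286.0, 265.0] top-bay [-85.9 -26.6]
```

Request:
servo_tool([
  [[0,0,0,0.0011,0,0.0016,-0.5],[0,0,0,0.0006,0,0.0008,-0.5],[0,0,0,0,0,0,-0.5],[0,0,0,0,0,0,-0.5]],
])

```text
t: 18.07
tcp_pos: [0.6225, 0.151, 0.042]
tool_rot: [0.886, -0.045, 0.461, 0.023]
force: [-0.3, -0.5, -0.5]
finger_gap: 0.253
gripper_force: 0.2
```

Request:
servo_tool([
  [[0,0,0,0.0011,0,0.0016,-0.5],[0,0,0,0,0,0,-0.5],[0,0,0,0,0,0,-0.5]],
])

```text
t: 18.32
tcp_pos: [0.6245, 0.1508, 0.0421]
tool_rot: [0.886, -0.045, 0.461, 0.023]
force: [-0.1, 0.4, -0.3]
finger_gap: 0.246
gripper_force: 0.1
```

Request:
servo_tool([
  [[0,0,0,0.0011,0,0.0016,-0.5],[0,0,0,0,0,0,-0.5],[0,0,0,0,0,0,-0.5]],
])

```text
t: 18.57
tcp_pos: [0.6252, 0.1507, 0.0419]
tool_rot: [0.887, -0.045, 0.46, 0.023]
force: [-4.8, -0.2, 3.1]
finger_gap: 0.251
gripper_force: 2.6
```

```bash
python3 -c "
from go import *
st();dots()"
```

```text
t 18.57 tcp [0.6252 0.1507 0.0419] bay [-71.2 -25.2] force [-4.79 -0.22  3.07] gap 0.251
tool axes in bay:
 [[ 0.576  0.004  0.818]
 [ 0.002 -1.     0.003]
 [ 0.818  0.    -0.576]] q [ 0.16  0.95  2.09  3.43  0.86 -1.61]
greenblob 323 [285.3, 265.2] top-bay [-80.5 -26.4]
```

Green is home: the push force rose to 4.8 N at TCP -71, against about -72 expected. I'll retreat and check.

Request:
servo_tool([
  [[0,0,0,-0.0058,0,-0.0082,-0.5],[0,0,0,-0.0115,0,-0.0164,-0.5],[0,0,0,-0.0144,0,-0.0205,-0.5],[0,0,0,-0.0144,0,-0.0205,-0.5],[0,0,0,0,0,-0.016,-0.5],[0,0,0,0.01,0,-0.02,-0.5],[0,0,0,0,0,0,-0.5],[0,0,0,0,0,0,-0.5]],
])

```text
t: 19.28
tcp_pos: [0.5235, 0.1616, 0.0715]
tool_rot: [0.886, -0.045, 0.462, 0.023]
force: [0.1, -0.1, -1.1]
finger_gap: 0.25
gripper_force: 0.0
```

```bash
python3 -c "
from go import *
st();plan(-130,-130,200,50,0);dots()
c,im=shot('w8');g=cv2.cvtColor(im,cv2.COLOR_BGR2HSV)
m=(((g[...,0]>8)&(g[...,0]<24)&(g[...,1]>70)&(g[...,2]>70))|((g[...,0]>50)&(g[...,0]<80)&(g[...,1]>110)&(g[...,2]>40))).astype(np.uint8)
m=cv2.morphologyEx(m,cv2.MORPH_OPEN,np.ones((3,3)));l=cv2.connectedComponentsWithStats(m)
for s in l[2][1:]:
  if s[4]>300:
    x,y,w,h,a=s;print(s)
    for p in((x,y+h),(x+w,y+h)): print(bay(onz(c,p,.004)))
"
```

```text
t 19.28 tcp [0.5235 0.1616 0.0715] bay [-173.5  -25. ] force [ 0.08 -0.1  -1.12] gap 0.25
tool axes in bay:
 [[ 0.573  0.004  0.82 ]
 [ 0.002 -1.     0.004]
 [ 0.82  -0.001 -0.573]] q [ 0.25  0.95  2.31  3.47  1.07 -1.52]
turn [-0.2 -5.1  0.1] then shift mm [126.4 105.  -49.3]
greenblob 406 [287.4, 166.0] top-bay [-94.2 -27.8]
[  6   0  44  14 444]
[330.8 458. ]
[323.4 374.3]
[280  10  41  24 802]
[236.4 -18.8]
[236.7 -80. ]
[ 462   34   77   58 1811]
[  89.4 -240.8]
[  92.5 -339.3]
[ 253  117   67   74 4377]
[-66.2   2.4]
[-66.1 -57.7]
[  20  177   45   47 1191]
[-102.4  199.1]
[-102.2  159.3]
```

Green is confirmed home, with its front edge at x = -66 at both ends. Next I'll move up and right and reverse the wrist flip.

Request:
servo_tool([
  [[0,0,0,0.028,0.01,-0.01,-0.5],[0,0,0,0.025,0.021,-0.01,-0.5],[0,0,0,0.025,0.021,-0.01,-0.5],[0,0,0,0.025,0.021,-0.01,-0.5],[0,0,0,0.023,0.03,-0.01,-0.5],[4,0,0,0,0,0,-0.5],[4,0,0,0,0,0,-0.5],[4,0,0,0,0,0,-0.5]],
])

```text
t: 20.05
tcp_pos: [0.5451, 0.0544, 0.2039]
tool_rot: [0.883, 0.003, 0.464, -0.067]
force: [1.1, -0.1, -0.7]
finger_gap: 0.252
gripper_force: 0.0
```

Request:
servo_tool([
  [[4,0,0,0,0,0,-0.5],[4,0,0,0,0,0,-0.5],[0,-4,0,0,0,0,-0.5],[0,-4,0,0,0,0,-0.5],[0,-4,0,0,0,0,-0.5],[0,0,0,0,0,0,-0.5]],
])

```text
t: 20.55
tcp_pos: [0.5473, 0.0544, 0.2048]
tool_rot: [0.917, 0.048, 0.376, -0.124]
force: [0.8, 0.0, 0.7]
finger_gap: 0.246
gripper_force: 0.0
```

```bash
python3 st.py
```

```text
t 20.55 tcp [0.5473 0.0544 0.2048] bay [-138.7 -129.1] force [0.84 0.01 0.65] gap 0.246
tool axes in bay:
 [[ 0.709  0.281  0.646]
 [ 0.07  -0.94   0.333]
 [ 0.701 -0.191 -0.687]] q [-0.4   0.43  2.22  1.84  0.55 -0.63]
```

Request:
servo_tool([
  [[0,-5,0,0,0,0,-0.5],[0,-5,0,0,0,0,-0.5],[0,-5,0,0,0,0,-0.5],[0,-5,0,0,0,0,-0.5],[0,-5,0,0,0,0,0],[0,-5,0,0,0,0,1],[0,0,0,0,0,0,1],[0,0,0,0,0,0,1]],
])

```text
t: 21.22
tcp_pos: [0.544, 0.0671, 0.2018]
tool_rot: [0.962, 0.075, 0.224, -0.134]
force: [-0.2, 0.4, 0.4]
finger_gap: 0.805
gripper_force: 0.0
```

```bash
python3 go.py -130 -130 210 0 0 -5
```

```text
t 21.22 tcp [0.544  0.0671 0.2018] bay [-143.3 -116.9] force [-0.17  0.42  0.43] gap 0.805
tool axes in bay:
 [[ 0.875  0.303  0.377]
 [ 0.176 -0.926  0.333]
 [ 0.45  -0.225 -0.864]] q [-0.31  0.38  2.    0.81  0.59  0.45]
turn [-18.1 -24.4  19.4] then shift mm [14.4 11.9 -8.2]
```

Request:
servo_tool([
  [[-3,-4.1,3.2,0,0,0,1],[-3,-4.1,3.2,0,0,0,1],[-3,-4.1,3.2,0,0,0,1],[-3,-4.1,3.2,0,0,0,1],[-3,-4.1,3.2,0,0,0,1],[-3,-4,3.2,0,0,0,1],[0,0,0,0,0,0,1],[0,0,0,0,0,0,1]],
])

```text
t: 21.88
tcp_pos: [0.5415, 0.0708, 0.1996]
tool_rot: [0.997, -0.056, 0.038, -0.033]
force: [-0.8, 0.9, 0.8]
finger_gap: 0.999
gripper_force: 0.0
```

Run:
```python
from go import *
st();b=bay((.44,-.155));plan(b[0],b[1],220,0,0,-5)
```

```text
t 21.88 tcp [0.5415 0.0708 0.1996] bay [-146.1 -113.4] force [-0.77  0.94  0.85] gap 0.999
tool axes in bay:
 [[ 0.997 -0.006  0.073]
 [-0.011 -0.998  0.069]
 [ 0.073 -0.07  -0.995]] q [-0.11  0.43  1.73  0.09  0.91  1.52]
turn [-4.2 -4.   4.5] then shift mm [-56.6 241.  -20.4]
```

Request:
servo_tool([
  [[-4.2,-4,4.4,0,0,0,1],[0,0,0,-0.009,0.034,-0.004,1],[0,0,0,-0.009,0.04,-0.004,1],[0,0,0,-0.009,0.04,-0.004,1],[0,0,0,-0.009,0.04,-0.004,1],[0,0,0,-0.009,0.04,-0.004,1],[0,0,0,-0.009,0.04,0,1],[0,0,0,0,0.008,0,1]],
])

```text
t: 22.55
tcp_pos: [0.4393, -0.161, 0.2209]
tool_rot: [0.995, -0.098, 0.001, 0.001]
force: [0.2, 0.9, -0.3]
finger_gap: 0.998
gripper_force: 0.0
```

Request:
servo_tool([
  [[0,0,0,0,0,0,1],[0,0,0,0,0,0,1]],
])

```text
t: 22.72
tcp_pos: [0.4416, -0.1569, 0.221]
tool_rot: [0.995, -0.097, 0.001, 0.0]
force: [-0.1, 0.3, 0.8]
finger_gap: 0.998
gripper_force: 0.0
```

Run:
```python
from go import *
st();c,im=shot("w9");g=cv2.cvtColor(im,cv2.COLOR_BGR2HSV)
p0=proj(c,[.453,-.155,.061]);print("expected px",p0)
for b in blobs((g[...,1]<60)&(g[...,2]>150),200)[0]:
    if np.hypot(*(np.array(b[1])-p0))<25:
        w=onz(c,b[1],.061);r=carton(c,im,b[1])[0];print(b,w.round(4),r)
        B=bay(w);
        for dy in(-3,-5,-7): plan(B[0],B[1],36.3,0,0,dy)
```

```text
t 22.72 tcp [ 0.4416 -0.1569  0.221 ] bay [-221.7 -350.3] force [-0.11  0.29  0.85] gap 0.998
tool axes in bay:
 [[ 0.996 -0.09   0.003]
 [-0.09  -0.996 -0.   ]
 [ 0.003 -0.    -1.   ]] q [-0.58  0.33  1.83  0.    0.98  1.18]
expected px [279.26630392 177.56316848]
(612, [279.9, 177.7], 752) [ 0.4527 -0.1556  0.061 ] ((454.6090393066406, -155.66322326660156), (50.72626876831055, 64.76158905029297), 80.03656768798828)
turn [ 0.  -0.1 -2.1] then shift mm [ 10.4  -2.4 184.8]
turn [ 0.  -0.1 -0.1] then shift mm [ 10.4  -2.8 184.8]
turn [ 0.  -0.1  1.9] then shift mm [ 10.3  -3.1 184.8]
```

Request:
servo_tool([
  [[0,0,-1,0.0112,-0.0026,0.02,1],[0,0,0,0,0,0.04,1],[0,0,0,0,0,0.04,1],[0,0,0,0,0,0.04,1],[0,0,0,0,0,0.03,1],[0,0,0,0,0,0.012,1],[0,0,0,0,0,0.005,1],[0,0,0,0,0,0,1]],
])

```text
t: 23.43
tcp_pos: [0.4545, -0.156, 0.0335]
tool_rot: [0.996, -0.087, 0.0, 0.001]
force: [-0.2, 0.0, 0.1]
finger_gap: 1.001
gripper_force: 0.0
```

Request:
servo_tool([
  [[0,0,0,0,0,0,-0.5],[0,0,0,0,0,0,-0.5],[0,0,0,0,0,0,-0.5],[0,0,0,0,0,0,-0.5],[0,0,0,0,0,0,-0.5],[0,0,0,0,0,0,-0.5]],
], squeeze=25)

```text
t: 23.93
tcp_pos: [0.4559, -0.1583, 0.0362]
tool_rot: [0.996, -0.088, 0.003, 0.002]
force: [1.4, 2.5, 7.3]
finger_gap: 0.602
gripper_force: 27.4
```

Request:
servo_tool([
  [[0,0,0,0,0,-0.02,-0.5],[0,0,0,0,0,-0.035,-0.5],[0,0,0,0,0,-0.035,-0.5],[0,0,0,0,0,-0.035,-0.5],[0,0,0,0,0,-0.035,-0.5],[0,0,0,0,0,0,-0.5],[0,0,0,0,0,0,-0.5]],
])

```text
t: 24.52
tcp_pos: [0.4555, -0.1583, 0.197]
tool_rot: [0.996, -0.088, 0.004, 0.003]
force: [-0.5, 0.9, -2.4]
finger_gap: 0.602
gripper_force: 27.7
```

Run:
```python
from go import *
st();plan(-132,-80,193,0);print(manip.sense()["gripper_force"])
c,im=shot("w10");g=cv2.cvtColor(im,cv2.COLOR_BGR2HSV)
print([b for b in blobs((g[...,1]<60)&(g[...,2]>150),500)[0] if 230<b[1][0]<340 and b[1][1]>200])
```

```text
t 24.52 tcp [ 0.4555 -0.1583  0.197 ] bay [-207.7 -350.2] force [-0.47  0.88 -2.39] gap 0.602
tool axes in bay:
 [[ 0.997 -0.071  0.009]
 [-0.071 -0.997 -0.007]
 [ 0.009  0.006 -1.   ]] q [-0.57  0.38  1.83 -0.    0.92  1.18]
turn [ 0.4 -0.5 -4.1] then shift mm [  75.7 -270.2    4. ]
27.650041761808097
[(2597, [283.9, 303.5], 58)]
```

Request:
servo_tool([
  [[0.4,-0.5,-4.1,0,0,0,-0.5],[0,0,0,0.0108,-0.034,0,-0.5],[0,0,0,0.0108,-0.04,0,-0.5],[0,0,0,0.0108,-0.04,0,-0.5],[0,0,0,0.0108,-0.04,0,-0.5],[0,0,0,0.0108,-0.04,0,-0.5],[0,0,0,0.0108,-0.04,0,-0.5],[0,0,0,0.0109,-0.036,0,-0.5]],
])

```text
t: 25.23
tcp_pos: [0.5565, 0.1055, 0.1926]
tool_rot: [0.999, -0.052, -0.005, -0.002]
force: [1.3, -0.4, -1.3]
finger_gap: 0.605
gripper_force: 27.7
```

Request:
servo_tool([
  [[0,0,0,0,0,0,-0.5],[0,0,0,0,0,0.03,-0.5],[0,0,0,0,0,0.03,-0.5],[0,0,0,0,0,0.03,-0.5],[0,0,0,0,0,0,-0.5],[0,0,0,0,0,0,-0.5]],
])

```text
t: 25.73
tcp_pos: [0.5547, 0.1031, 0.1023]
tool_rot: [0.999, -0.052, -0.007, -0.002]
force: [0.6, 0.4, -1.0]
finger_gap: 0.6
gripper_force: 27.7
```

```bash
python3 go.py -132 -79.5 43 0
```

```text
t 25.73 tcp [0.5547 0.1031 0.1023] bay [-136.4  -79.9] force [ 0.6   0.42 -1.  ] gap 0.6
tool axes in bay:
 [[ 1.    -0.    -0.013]
 [-0.    -1.     0.002]
 [-0.013 -0.002 -1.   ]] q [-0.02  0.63  1.69  0.    0.84  1.66]
turn [-0.1  0.8 -0. ] then shift mm [ 4.4 -0.4 59.3]
```

Request:
servo_tool([
  [[0,0.8,0,0.0035,0,0,-0.5],[0,0,0,0,0,0.025,-0.5],[0,0,0,0,0,0.02,-0.5],[0,0,0,0,0,0.012,-0.5],[0,0,0,0,0,0,-0.5],[0,0,0,0,0,0,-0.5]],
])

```text
t: 26.23
tcp_pos: [0.5622, 0.1031, 0.049]
tool_rot: [0.999, -0.052, 0.005, -0.001]
force: [-0.5, -0.3, -2.0]
finger_gap: 0.604
gripper_force: 27.7
```

Request:
servo_tool([
  [[0,0,0,0,0,0.0015,-0.5],[0,0,0,0,0,0,-0.5],[0,0,0,0,0,0.0015,-0.5],[0,0,0,0,0,0,-0.5],[0,0,0,0,0,0,-0.5]],
])

```text
t: 26.65
tcp_pos: [0.5618, 0.1033, 0.0457]
tool_rot: [0.999, -0.052, 0.005, -0.001]
force: [-0.4, 0.3, -2.3]
finger_gap: 0.605
gripper_force: 27.7
```

```bash
python3 go.py -132 -79.5 40 0
```

```text
t 26.65 tcp [0.5618 0.1033 0.0457] bay [-129.4  -79. ] force [-0.38  0.28 -2.34] gap 0.605
tool axes in bay:
 [[ 1.     0.     0.01 ]
 [ 0.    -1.     0.003]
 [ 0.01  -0.003 -1.   ]] q [-0.02  0.72  1.71  0.    0.7   1.66]
turn [-0.2 -0.5  0. ] then shift mm [-2.6  0.5  5.7]
```

Request:
servo_tool([
  [[0,0,0,-0.003,0.0005,0.002,-0.5],[0,0,0,0,0,0.0015,-0.5],[0,0,0,0,0,0,-0.5],[0,0,0,0,0,0,-0.5]],
])

```text
t: 26.98
tcp_pos: [0.5583, 0.1031, 0.0415]
tool_rot: [0.999, -0.052, 0.004, -0.001]
force: [-0.1, 0.8, -0.7]
finger_gap: 0.603
gripper_force: 27.7
```

Request:
servo_tool([
  [[0,0,0,0,0,0.0015,-0.5],[0,0,0,0,0,0,-0.5],[0,0,0,0,0,0,-0.5]],
])

```text
t: 27.23
tcp_pos: [0.5589, 0.1031, 0.0404]
tool_rot: [0.999, -0.052, 0.005, -0.001]
force: [0.2, -0.3, 0.2]
finger_gap: 0.602
gripper_force: 28.0
```

Request:
servo_tool([
  [[0,0,0,0,0,0.001,-0.5],[0,0,0,0,0,0,-0.5],[0,0,0,0,0,0,-0.5]],
])

```text
t: 27.48
tcp_pos: [0.559, 0.1031, 0.0403]
tool_rot: [0.999, -0.052, 0.005, -0.001]
force: [-1.8, -0.3, 6.4]
finger_gap: 0.6
gripper_force: 28.8
```

Request:
servo_tool([
  [[0,0,0,0,0,-0.0015,-0.5],[0,0,0,0,0,0,0.6],[0,0,0,0,0,0,0.6],[0,0,0,0,0,0,0.6],[0,0,0,0,0,0,0.6],[0,0,0,0,0,-0.02,0.6],[0,0,0,0,0,-0.03,0.6],[0,0,0,0,0,-0.04,0.6]],
])

```text
t: 28.15
tcp_pos: [0.5555, 0.1028, 0.129]
tool_rot: [0.999, -0.052, 0.001, -0.001]
force: [1.0, 1.0, -0.6]
finger_gap: 0.802
gripper_force: 0.0
```

Request:
servo_tool([
  [[0,0,0,0,0.015,-0.035,0.6],[0,0,0,0,0.015,-0.035,0.6],[0,0,0,0,0.015,0,-0.5],[5,0,0,0,0,0,-0.5],[5,0,0,0,0,0,-0.5],[5,0,0,0,0,0,-0.5],[5,0,0,0,0,0,-0.5],[5,0,0,0,0,0,-0.5]],
])

```text
t: 28.82
tcp_pos: [0.5527, 0.0578, 0.2012]
tool_rot: [0.974, -0.05, 0.017, -0.219]
force: [-0.8, -1.2, 0.1]
finger_gap: 0.251
gripper_force: 0.0
```

Request:
servo_tool([
  [[0,5,0,0,0,0,-0.5],[0,5,0,0,0,0,-0.5],[0,5,0,0,0,0,-0.5],[0,5,0,0,0,0,-0.5],[0,5,0,0,0,0,-0.5],[0,0,0,0,0,0,-0.5],[0,0,0,0,0,0,-0.5]],
])

```text
t: 29.4
tcp_pos: [0.5513, 0.0584, 0.2002]
tool_rot: [0.948, -0.096, 0.225, -0.202]
force: [1.1, -0.7, -0.5]
finger_gap: 0.25
gripper_force: 0.0
```

```bash
python3 st.py
```

```text
t 29.4 tcp [0.5513 0.0584 0.2002] bay [-135.1 -124.8] force [ 1.08 -0.65 -0.47] gap 0.25
tool axes in bay:
 [[ 0.904  0.003  0.427]
 [-0.18  -0.905  0.387]
 [ 0.387 -0.426 -0.818]] q [-0.37  0.4   2.03  1.02  0.61  0.57]
```

Request:
servo_tool([
  [[0,5,0,0,0,0,-0.5],[0,5,0,0,0,0,-0.5],[0,5,0,0,0,0,-0.5],[0,5,0,0,0,0,-0.5],[0,5,0,0,0,0,-0.5],[0,0,0,0,0,0,-0.5],[0,0,0,0,0,0,-0.5]],
])

```text
t: 29.98
tcp_pos: [0.5556, 0.0663, 0.202]
tool_rot: [0.905, -0.119, 0.357, -0.201]
force: [-0.2, 0.4, 0.6]
finger_gap: 0.251
gripper_force: 0.0
```

```bash
python3 go.py -130 -130 200 42
```

```text
t 29.98 tcp [0.5556 0.0663 0.202 ] bay [-131.6 -116.4] force [-0.18  0.39  0.58] gap 0.251
tool axes in bay:
 [[ 0.751  0.022  0.66 ]
 [-0.281 -0.893  0.35 ]
 [ 0.598 -0.449 -0.665]] q [-0.37  0.46  2.22  1.93  0.58 -0.34]
turn [-20.7   0.4 -16.8] then shift mm [-0.1 13.6  2.6]
```

Request:
servo_tool([
  [[0,4,0,0,0,0,-0.5],[0,4,0,0,0,0,-0.5],[-4.1,0,-3.4,0,0,0,-0.5],[-4.1,0,-3.4,0,0,0,-0.5],[-4.1,0,-3.4,0,0,0,-0.5],[-4.1,0,-3.4,0,0,0,-0.5],[-4.1,0,-3.4,0,0,0,-0.5],[0,0,0,0,0,0,-0.5]],
])

```text
t: 30.65
tcp_pos: [0.5594, 0.0672, 0.2053]
tool_rot: [0.906, -0.08, 0.417, -0.006]
force: [0.4, -0.1, -0.3]
finger_gap: 0.249
gripper_force: 0.0
```

```bash
python3 go.py -200 -79 60 42
```

```text
t 30.65 tcp [0.5594 0.0672 0.2053] bay [-128.  -115.1] force [ 0.39 -0.14 -0.25] gap 0.249
tool axes in bay:
 [[ 0.652 -0.037  0.757]
 [-0.083 -0.996  0.023]
 [ 0.754 -0.077 -0.653]] q [-0.08  0.46  2.24  3.13  0.41 -1.46]
turn [-1.6 -7.2 -4.7] then shift mm [-150.8  -36.1   59.8]
```

Request:
servo_tool([
  [[-0.8,-3.6,-2.3,0,0,0,-0.5],[-0.8,-3.6,-2.4,-0.02,-0.002,-0.005,-0.5],[0,0,0,-0.03,-0.006,0.01,-0.5],[0,0,0,-0.03,-0.008,0.014,-0.5],[0,0,0,-0.03,-0.01,0.018,-0.5],[0,0,0,-0.03,-0.01,0.018,-0.5],[0,0,0,0,0,0,-0.5],[0,0,0,0,0,0,-0.5]],
])

```text
t: 31.32
tcp_pos: [0.4931, 0.1096, 0.0643]
tool_rot: [0.935, -0.049, 0.352, 0.018]
force: [0.4, 0.4, 0.5]
finger_gap: 0.247
gripper_force: 0.0
```

Run:
```python
from go import *
st();plan(-200,-79,45,42)
c,im=shot("w11");g=cv2.cvtColor(im,cv2.COLOR_BGR2HSV)
for b in blobs((g[...,1]<60)&(g[...,2]>150),300)[0]: print(b[:2],bay(onz(c,b[1],.065)))
dots()
```

```text
t 31.32 tcp [0.4931 0.1096 0.0643] bay [-198.4  -79.9] force [0.35 0.43 0.51] gap 0.247
tool axes in bay:
 [[ 0.752 -0.001  0.659]
 [-0.001 -1.    -0.   ]
 [ 0.659 -0.    -0.752]] q [ 0.06  0.82  2.35  3.31  0.74 -1.56]
turn [ 0.   0.7 -0.1] then shift mm [-14.1  -0.9  13.2]
(106249, [303.4, 182.1]) [-148.5  -91.8]
(397, [469.4, 11.5]) [   2.3 -226.9]
(3095, [524.4, 32.6]) [ -20.3 -264.4]
(2532, [42.8, 54.1]) [-42.4  96.2]
(974, [15.6, 36.9]) [-23.  124.4]
(1559, [282.3, 162.4]) [-135.3  -79.6]
(1281, [208.1, 270.8]) [-199.8  -41.1]
(801, [270.6, 352.0]) [-238.1  -74. ]
(532, [388.3, 396.2]) [-256.8 -127.5]
(538, [178.3, 396.4]) [-256.8  -32.5]
greenblob 245 [215.6, 109.9] top-bay [-90.5 -35.5]
```

Request:
servo_tool([
  [[0,0,0,-0.014,-0.001,0.013,-0.5],[0,2,0,0.0067,0,0.006,-0.5],[0,2,0,0.0065,0,0.0063,-0.5],[0,2,0,0.0062,0,0.0065,-0.5],[0,2,0,0.006,0,0.0067,-0.5],[0,2,0,0.0058,0,0.0069,-0.5],[0,2,0,0.0055,0,0.0071,-0.5],[0,0,0,0,0,0,-0.5]],
])

```text
t: 32.08
tcp_pos: [0.5495, 0.1036, 0.0542]
tool_rot: [0.888, -0.049, 0.456, 0.024]
force: [-0.3, 0.7, 0.2]
finger_gap: 0.249
gripper_force: 0.0
```

```bash
cat >> st.py <<'E'
def white():
    c,im=shot("tmpw");g=cv2.cvtColor(im,cv2.COLOR_BGR2HSV)
    for b in blobs((g[...,1]<60)&(g[...,2]>150),200)[0]:
        p=bay(onz(c,b[1],.065))
        if -160<p[0]<-30 and -90<p[1]<-65 and b[0]<4000: print("white",b[:2],p)
E
python3 -c "
from go import *
st();plan(-108,-79,44,55);white()"
```

```text
t 32.08 tcp [0.5495 0.1036 0.0542] bay [-141.6  -79.9] force [-0.31  0.68  0.17] gap 0.249
tool axes in bay:
 [[ 0.583 -0.004  0.813]
 [-0.004 -1.    -0.002]
 [ 0.813 -0.002 -0.583]] q [ 0.06  0.99  2.31  3.29  1.11 -1.54]
turn [ 0.1  0.6 -0.2] then shift mm [10.9 -0.9 33.4]
white (1091, [283.1, 202.7]) [-107.3  -80.2]
```

Request:
servo_tool([
  [[0,0.6,0,0.0027,0,0.0083,-0.5],[0,0,0,0.0027,0,0.0083,-0.5],[0,0,0,0.0027,0,0.0083,-0.5],[0,0,0,0.0027,0,0.0083,-0.5],[0,0,0,0,0,0,-0.5],[0,0,0,0,0,0,-0.5]],
])

```text
t: 32.63
tcp_pos: [0.5791, 0.1002, 0.0377]
tool_rot: [0.889, -0.048, 0.455, 0.025]
force: [-0.7, -0.4, -0.1]
finger_gap: 0.246
gripper_force: 0.0
```

```bash
python3 -c "
from go import *
st();plan(-78,-79,44,55);white()"
```

```text
t 32.63 tcp [0.5791 0.1002 0.0377] bay [-111.8  -80.2] force [-0.73 -0.39 -0.08] gap 0.246
tool axes in bay:
 [[ 0.584 -0.003  0.812]
 [-0.    -1.    -0.004]
 [ 0.812  0.002 -0.584]] q [ 0.05  1.    2.24  3.29  1.04 -1.56]
turn [ 0.2  0.7 -0. ] then shift mm [24.6 -1.2 24.1]
white (342, [249.2, 274.1]) [-126.9  -66. ]
```

Request:
servo_tool([
  [[0.2,0.6,0,0.006,0,0.006,-0.5],[0,0,0,0.006,-0.0005,0.006,-0.5],[0,0,0,0.006,-0.0005,0.006,-0.5],[0,0,0,0.005,0,0.006,-0.5],[0,0,0,0,0,0,-0.5],[0,0,0,0,0,0,-0.5]],
])

```text
t: 33.18
tcp_pos: [0.6113, 0.0978, 0.0426]
tool_rot: [0.886, -0.046, 0.46, 0.024]
force: [0.2, -0.1, -0.6]
finger_gap: 0.248
gripper_force: 0.0
```

```bash
python3 -c "
from go import *
st();plan(-73,-79,43,55);white()"
```

```text
t 33.18 tcp [0.6113 0.0978 0.0426] bay [-79.6 -79.2] force [ 0.23 -0.05 -0.59] gap 0.248
tool axes in bay:
 [[ 0.576 -0.     0.818]
 [ 0.    -1.    -0.   ]
 [ 0.818  0.    -0.576]] q [ 0.03  0.97  2.17  3.28  0.95 -1.57]
turn [0.  0.2 0. ] then shift mm [ 4.1 -0.2  5.2]
```

Request:
servo_tool([
  [[0,0,0,0.002,0,0.0028,-0.5],[0,0,0,0.0015,0,0.0022,-0.5],[0,0,0,0,0,0,-0.5],[0,0,0,0,0,0,-0.5]],
])

```text
t: 33.57
tcp_pos: [0.617, 0.0973, 0.0424]
tool_rot: [0.887, -0.046, 0.46, 0.024]
force: [-0.4, -0.5, -0.0]
finger_gap: 0.251
gripper_force: 0.0
```

Request:
servo_tool([
  [[0,0,0,0.0011,0,0.0016,-0.5],[0,0,0,0,0,0,-0.5],[0,0,0,0,0,0,-0.5]],
])

```text
t: 33.82
tcp_pos: [0.6189, 0.0971, 0.0424]
tool_rot: [0.887, -0.046, 0.46, 0.024]
force: [0.4, 0.2, -0.4]
finger_gap: 0.257
gripper_force: 0.1
```

Request:
servo_tool([
  [[0,0,0,0.0008,0,0.0012,-0.5],[0,0,0,0,0,0,-0.5],[0,0,0,0,0,0,-0.5]],
])

```text
t: 34.07
tcp_pos: [0.6194, 0.097, 0.0422]
tool_rot: [0.887, -0.046, 0.459, 0.024]
force: [-4.2, -0.3, 2.4]
finger_gap: 0.249
gripper_force: 2.3
```

```bash
python3 st.py
```

```text
t 34.07 tcp [0.6194 0.097  0.0422] bay [-71.4 -79.2] force [-4.22 -0.27  2.39] gap 0.249
tool axes in bay:
 [[ 0.578  0.     0.816]
 [ 0.    -1.    -0.   ]
 [ 0.816  0.001 -0.578]] q [ 0.03  0.96  2.15  3.28  0.92 -1.58]
```

White reached the back wall at the same TCP x as green (-71.4) with 4 N. Retreat and check.

Request:
servo_tool([
  [[0,0,0,-0.0058,0,-0.0082,-0.5],[0,0,0,-0.0115,0,-0.0164,-0.5],[0,0,0,-0.0144,0,-0.0205,-0.5],[0,0,0,-0.0144,0,-0.0205,-0.5],[0,0,0,0,0,-0.016,-0.5],[0,0,0,0.01,0,-0.02,-0.5],[0,0,0,0,0,0,-0.5],[0,0,0,0,0,0,-0.5]],
])

```text
t: 34.73
tcp_pos: [0.5176, 0.108, 0.0719]
tool_rot: [0.886, -0.046, 0.46, 0.024]
force: [-0.4, 0.3, 0.4]
finger_gap: 0.254
gripper_force: 0.0
```

```bash
python3 -c "
from go import *
st()
c,im=shot('w12');cv2.imwrite('pics/w12z.png',cv2.resize(im[60:240,170:410],None,fx=3.2,fy=3.2,interpolation=2))
print(c[2].round(3).tolist())
"
```

```text
t 34.73 tcp [0.5176 0.108  0.0719] bay [-173.8  -78.9] force [-0.38  0.29  0.35] gap 0.254
tool axes in bay:
 [[ 0.575  0.001  0.818]
 [ 0.    -1.     0.   ]
 [ 0.818  0.    -0.575]] q [ 0.08  1.    2.4   3.3   1.21 -1.52]
[[-0.104, -0.995, -0.001, 0.161], [-0.8, 0.084, -0.594, 0.48], [0.591, -0.061, -0.805, -0.08], [0.0, 0.0, 0.0, 1.0]]
```

View pics/w12z.png

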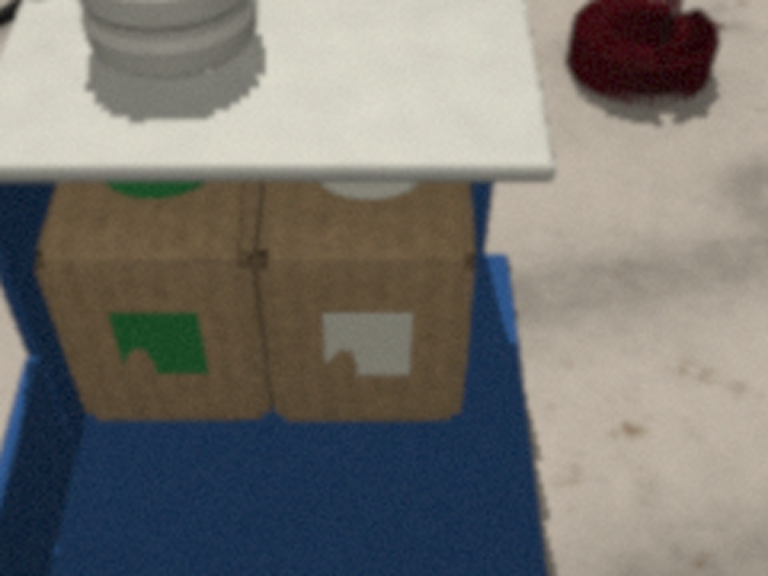

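Final view: both cartons stand side by side and flush in front under the hood. The green one has its lower edge at (92–268,418), the white at (273–462,417), with the seam closed. I'll check the numbers.

```bash
python3 -c "
from st import *
d=np.load('pics/w12.npz');c=(d['K'],float(d['k1']),d['T'])
for p in((90,418),(270,417),(274,417),(464,417),(82,420)): print(p,bay(onz(c,(170+p[0]/3.2,60+p[1]/3.2),.004)))
for p in((38,258),(248,258),(264,258),(474,258)): print(p,bay(onz(c,(170+p[0]/3.2,60+p[1]/3.2),.065)))
"
```

```text
(90, 418) [-66.6  -2.2]
(270, 417) [-66.2 -53. ]
(274, 417) [-66.2 -54.1]
(464, 417) [ -66.3 -107.6]
(82, 420) [-67.3  -0. ]
(38, 258) [-68.4  -3.8]
(248, 258) [-68.6 -52.6]
(264, 258) [-68.6 -56.3]
(474, 258) [ -68.6 -104.8]
```

```bash
python3 -c "
from station import manip
print(manip.sign_off())"
```

```text
the job is handed in; nothing more can be done
None
```

Job handed in: by my measurements the green-dot carton is home in the rear left corner and released first, and the white-dot carton is packed beside it against the back wall (fronts at x ≈ -66 mm, centres about 53 mm apart); the hand-in returned no verdict.

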